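# Square a weld coupon in the corner stop and lay it on the sloping viewing rest

## Task

Push the long flat metal coupon across the dark squaring plate, without lifting it, until it sits fully home in the corner, flush against both side stops and the end stop. Then grip it there across its width, lift it straight up off the plate, and lay it gently, same face up, on the sloping viewing rest: flat on the slope, its length straight up the slope, between the two cheeks, its lower end down against the ledge; do not let it drop. Let go and leave everything else where it is.

Things in the scene. Friction and masses are not known exactly. Their poses are not given: they have to be found in the camera images.
- coupon: Loose flat aluminium bar 120 x 50 x 12 mm, about 190 g, a narrow weld seam (look only) across its top. Origin: centre of its underside; x along its length, y across its width, z up out of the seam face. Starts flat on the squaring plate, turned up to 20 degrees from plate x, 40 to 75 mm short of the corner place in each of plate x and y. A shorter steel offcut on the table is not wanted.
- plate: Squaring plate, fixed: dark steel slab 230 (x) x 170 (y) x 15 mm on the table. Origin: centre of its underside; working face at z = 15 mm. Three bright stop blocks, 10 mm high above that face and 12 mm thick, form a corner at its +x, +y end.
- home (a point): Corner place: where the coupon's origin lies, its length along plate x, when fully home: x = 40, y = 40, z = 15 mm in the plate's frame (same axes). Seen from here the two side stops have their faces at y = +25 mm, spanning x = -60 to -30 and +30 to +60 mm (the gap between leaves room for a finger); the end stop has its face at x = +60 mm and spans y = -20 to +20 mm.
- bed: Sloping bed of the viewing rest, fixed: dark plate 160 (x) x 90 (y) x 10 mm on a white foot (170 x 100 mm), rising at 30 degrees away from the robot (roughly). Origin: centre of its sloping top face, 75 mm above the table; x points up the slope, z square out of the face. Friction may hold the coupon on the slope: it need not slide down by itself.
- laid (a point): On the bed's face (same axes as the bed): where the coupon's origin lies when properly laid, its length along bed x; x = -10, y = 0, z = 0 mm in the bed's frame. Seen from here the ledge, 8 mm high, closes the lower end with its face at x = -60 mm; two cheeks, 8 mm high, x = -60 to -25 mm, have inner faces at y = -29 and +29 mm.
- mount_a: Bystander: round black mounted specimen, 38 mm across, 24 mm high, standing on the squaring plate near its x = 85, y = -55 mm. Origin: centre of underside.
- mount_b: Bystander: another such mounted specimen, on the table beyond the offcut. Origin: centre of underside.
- offcut: Bystander: short steel offcut 70 x 35 x 12 mm on the table between plate and rest. Origin: centre of underside.
- beaker: Bystander: glass beaker, 72 mm across, 90 mm high, towards the back. Origin: centre of underside.
- paste_jar: Bystander: small amber jar, 60 mm across, 60 mm high, towards the back. Origin: centre of underside.
Things that resemble listed ones, but are neither listed nor needed, are in the scene too. There is more than one size of the part that bears bed; the job needs the largest.

How it is judged:
By the outcome, as a careful person would: the job done as asked, in the order asked, and still so for the second after the job is handed in, with the robot touching nothing.
It also fails if it takes over 59 s, if anything falls off the work surface, if the arm or the gripper's body presses on something with over 40 N, if the wrist force passes 120 N, or if a joint passes its speed limit or range.

## Robot

A 6-joint arm with a two-finger parallel gripper is mounted at the origin on the work surface. World frame = base frame: x ahead of the robot, y to its left, z up, the work surface at z = 0. Lengths are in m, angles in rad, forces in N, time in s.
With the tool pointing down it reaches from about 0.3 to 0.75 m from the base axis. Payload 8.5 kg.
Tool frame: the origin (TCP) lies on the centre line of the jaws, within the pads' length; the fingertips stand 19 mm ahead of it and the grasp point (between the pads) is the TCP; x points along the fingers, y is the direction in which the jaws open and shut, and the axes are right-handed (so a half turn about x gives the same grasp; the last joint's range is limited). The gripper opens to 85 mm and grips with 20 to 120 N. Pads are 22 mm wide; open, the fingers measure 114 mm over their backs; the gripper's body (76 mm by 85 mm) begins 54 mm behind the grasp point. The pads swing forward as they close: fully open they stand 13 mm farther back than shut.
Start: joints at [0.937, 0.381, 1.297, -0, 1.464, -0.215], TCP at [0.224, 0.502, 0.227] pointing down, gripper open.
Joint ranges: [-3.11, 3.11], [-0.89, 2.33], [0.22, 2.48], [-1.42, 4.56], [0.17, 2.85], [-2.88, 2.88]. Speed limits (rad/s): [2.39, 2.39, 3.14, 3.14, 3.14, 3.14].

## Interface

Orientations are given as a rotation vector (axis times angle).
In Python, from plant import env gives the robot as it stands.
- The arm moves only by the shell command python3 -m pendant 'ROWS' [FORCE]. ROWS is a JSON object of lists of equal length, an entry for each row: "slide": the shift along the tool's x, y, z in mm, a list of three; "delta_rot": the turn, a rotation vector about the tool's x, y, z in degrees, a list of three; "claw": the closure in counts, from 0 (fully open) to 255 (shut). A call has 1 to 5 rows; each row shifts and turns the commanded pose from where the row before left it, along the tool's axes as they then stand; what a row does not reach is not made up. A row lasts 1/12 s, in which the tool goes at most 41.7 mm and 7.16 degrees, less where a joint would pass 70% of its speed; a pose out of reach is approached as far as the arm can. A call with a gripper value outside its range is refused whole. The fingers move at their own pace and stop on an object; FORCE is the grip in N (left out, the last holds). Time passes only in rows, so rows that do not move let the fingers close. It gives the time, the measured TCP pose, the force and the opening at its end, in the units of the state.
- env.read_state(): the state, without advancing time (a new reading comes with each control period).
- env.read_camera(name): name is "side" or "top"; returns the picture (400x640x3 uint8, red, green, blue); there is no depth.
- env.camera_model(name): a dict with "intrinsics" (3x3 intrinsics, pixels), "k1" (the pictures are not rectified: a ray, as slopes to the right and down, at radius r is drawn at 1 + k1 r^2 times it, then the intrinsics apply), "R" (3x3) and "t" (3): a world point X has camera coordinates R X + t. Camera axes: x right, y down, z forward; pixel columns grow to the right and rows downward; lengths in m; the calibration is good to about 2 mm. A picture is of the moment at which its call begins. camera_model takes no time and is no camera call.
- env.sign_off(): hands the job in, once; it reports no verdict.
Trained networks look in the newest picture that a camera, given by its name, has taken for a name from the list of things; names that differ only in an ending like _2 or _b are one class to them, and where a whole thing is asked for, a point or a joint stands for the part that bears it (a point fixed in the world has none). Each returns a list of dicts, best first, with "confidence" (0 to 1); they miss things now and then, are a little off and sometimes report something else, mostly with a low value. They report only what shows in the picture. A call takes as long as a camera call. They do not tell look-alikes from the thing itself.
- env.spot_in(name, camera): "box" ([left, top, right, bottom] in pixels, round what is visible of it).
The state is a dict: "t": time; "joints": joint angles; "joint_velocities": joint speeds; "joint_torque": joint torques, N m; "position": TCP position; "tcp_rot": TCP orientation; "ft_force": force on the tool from outside, world axes, zero at the start; "torque": the same for the moment, N m; "grip_width": finger opening in m.
Only numpy, scipy, OpenCV 4.12 (cv2) and the standard library are available. Lean on these libraries where they do the work, as an engineer would, in place of code of your own. Each camera call takes 0.05 s, during which the arm holds its last target.

## Working session

There is one attempt and no reset: what is moved stays moved. The work goes in short steps, Python scripts to look and compute and a shell command to move; the robot and the scene stay as the last step left them, time stands still between calls to the robot, and variables do not carry over. Pictures are saved under pics/ and viewed, and the job is handed in when it is done.

```bash
ls; mkdir -p pics; python3 - <<'E'
from plant import env
import cv2, numpy as np
for n in ["top","side"]:
    im=env.read_camera(n); cv2.imwrite(f"pics/{n}0.png",im[:,:,::-1])
    m=env.camera_model(n); print(n,{k:np.round(v,4).tolist() for k,v in m.items()})
print(env.read_state())
E
```

```text
pics
top {'intrinsics': [[437.2588, 0.0, 310.1372], [0.0, 437.2588, 200.5269], [0.0, 0.0, 1.0]], 'k1': 0.0225, 'R': [[0.0065, -0.9998, 0.0165], [-0.9909, -0.0087, -0.1343], [0.1345, -0.0155, -0.9908]], 't': [0.0506, 0.5724, 0.9442]}
side {'intrinsics': [[498.9978, 0.0, 322.3585], [0.0, 498.9978, 194.3814], [0.0, 0.0, 1.0]], 'k1': -0.0823, 'R': [[0.9988, -0.0475, 0.0077], [-0.0245, -0.6405, -0.7676], [0.0414, 0.7665, -0.6409]], 't': [-0.5589, 0.0994, 1.0174]}
{'t': 0.1, 'joints': array([ 9.36716549e-01,  3.81167854e-01,  1.29813025e+00, -3.00783593e-06,
        1.46362350e+00, -2.15295790e-01]), 'joint_velocities': array([-0.00159909, -0.0013476 , -0.00103246, -0.00056023,  0.00044115,
       -0.00150491]), 'joint_torque': array([ 3.67414046e-03, -4.49220085e+01, -2.31658798e+01, -1.67930802e-04,
        3.64644417e-03,  4.74614865e-05]), 'position': array([0.22350249, 0.50225925, 0.22687092]), 'tcp_rot': array([ 0.32754334,  1.54626926, -0.32945893]), 'ft_force': array([0.12608093, 0.11287942, 0.56055686]), 'torque': array([-0.02852575,  0.00486425, -0.00984939]), 'grip_width': 0.08532154432928468}
```

View pics/top0.png

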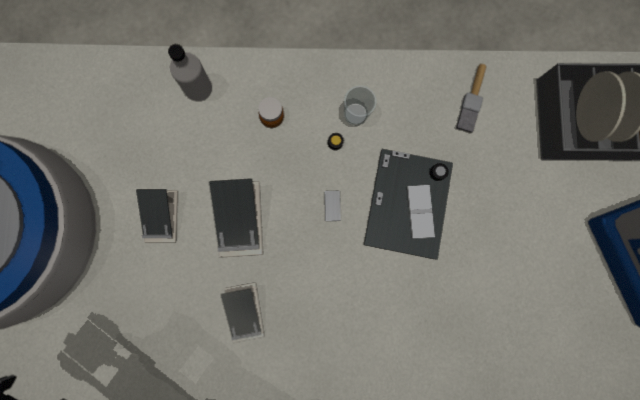

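View pics/side0.png

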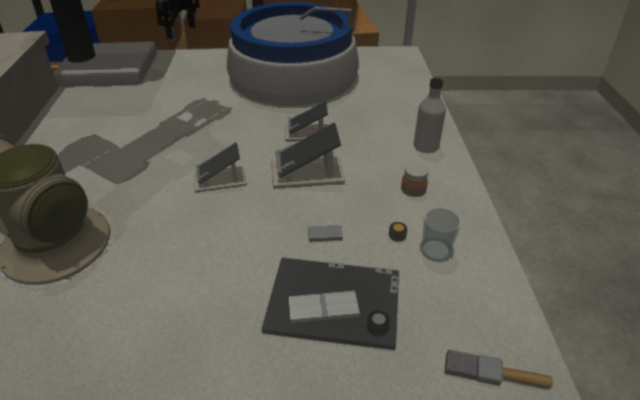

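The top view shows the plate at about (410,205), with stops at (385,160), (379,198) and (400,154). The coupon is at (421,211). There are three rests, at (155,215), (237,215) and (242,312); the largest is at (237,215). The offcut is at (333,205). I'll take enlarged crops next.

```bash
python3 - <<'E'
import cv2
def crop(n,x0,y0,x1,y1,s,o):
    im=cv2.imread(f"pics/{n}0.png")[y0:y1,x0:x1]
    im=cv2.convertScaleAbs(im,alpha=1.6)
    im=cv2.resize(im,None,fx=s,fy=s,interpolation=cv2.INTER_CUBIC)
    for k in range(0,x1-x0,10): cv2.putText(im,str(x0+k),(k*s,8),0,.3,(0,255,255),1); cv2.line(im,(k*s,10),(k*s,14),(0,255,255),1)
    for k in range(0,y1-y0,10): cv2.putText(im,str(y0+k),(0,k*s+4),0,.3,(0,255,255),1); cv2.line(im,(20,k*s),(24,k*s),(0,255,255),1)
    cv2.imwrite(f"pics/{o}.png",im)
crop("top",355,142,460,267,4,"c_tp"); crop("side",258,252,408,350,5,"c_sp")
crop("top",200,170,275,265,6,"c_tr"); crop("side",262,118,352,192,8,"c_sr")
from plant import env
for n in ["coupon","plate","bed","home","offcut","mount_a"]:
  for c in ["top","side"]: print(n,c,[(([round(v) for v in d["box"]]),round(d["confidence"],2)) for d in env.spot_in(n,c)])
E
```

```text
coupon top [([406, 184, 432, 240], 0.94)]
coupon side [([287, 294, 360, 324], 0.81)]
plate top [([368, 149, 449, 260], 0.75), ([258, 97, 288, 130], 0.43)]
plate side [([262, 260, 401, 350], 0.86)]
bed top [([215, 286, 262, 341], 0.96), ([140, 187, 174, 241], 0.83), ([209, 180, 261, 250], 0.6)]
bed side [([289, 99, 327, 134], 0.75), ([275, 123, 340, 176], 0.61), ([196, 146, 240, 180], 0.58)]
home top [([367, 146, 456, 259], 0.66)]
home side [([262, 260, 401, 351], 0.91)]
offcut top [([325, 191, 342, 224], 0.92)]
offcut side [([306, 223, 345, 242], 0.63)]
mount_a top [([327, 133, 345, 150], 0.73), ([432, 164, 451, 182], 0.49)]
mount_a side [([368, 312, 387, 336], 0.89), ([391, 223, 408, 241], 0.67)]
```

View pics/c_tp.png

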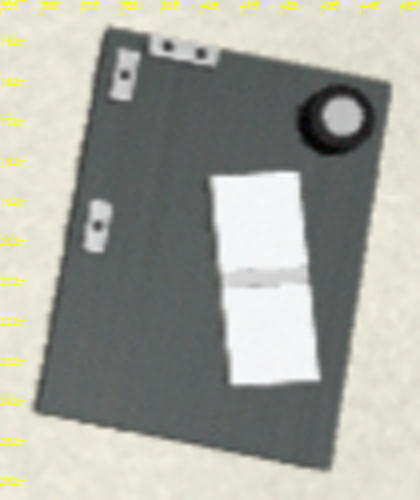

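View pics/c_sp.png

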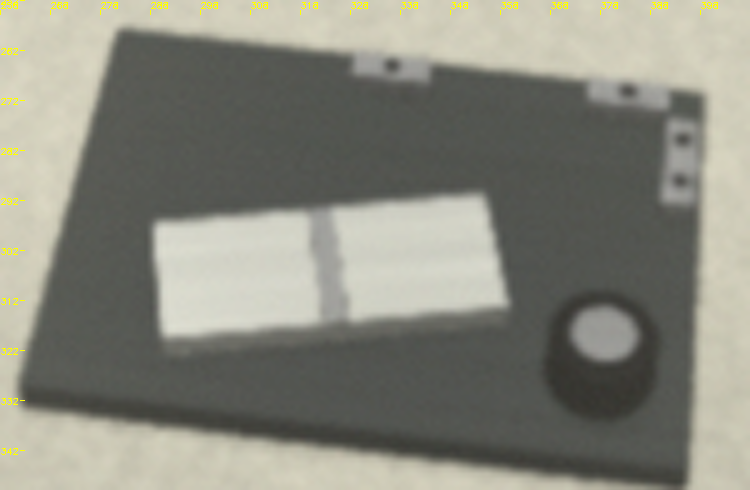

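View pics/c_tr.png

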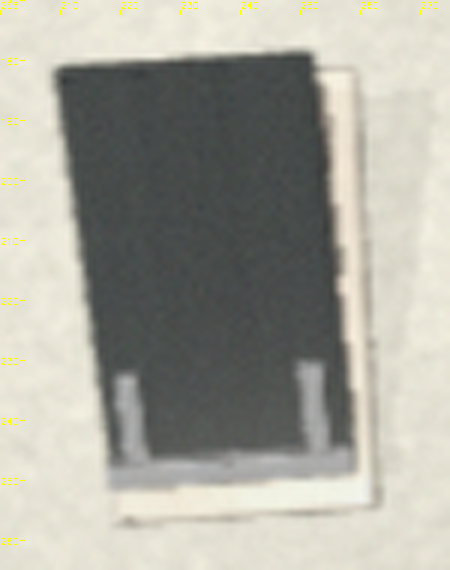

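View pics/c_sr.png

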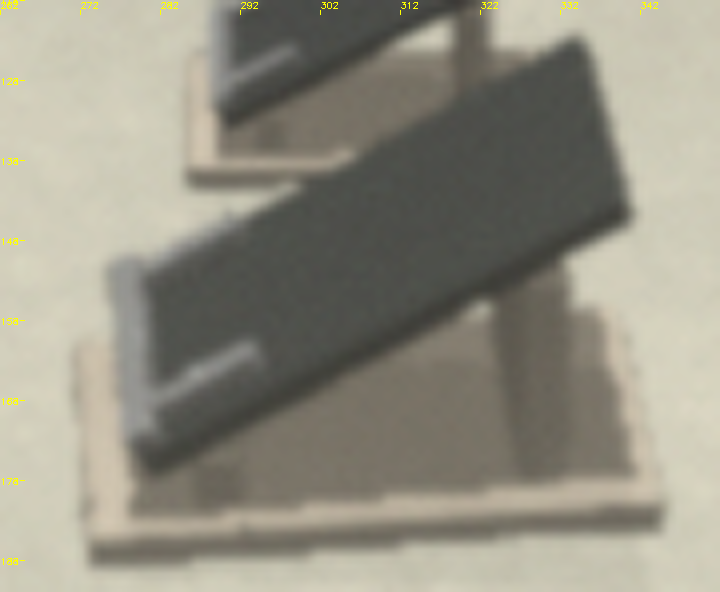

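```bash
cat > h.py <<'E'
import numpy as np, cv2
from plant import env
from scipy.optimize import least_squares
from scipy.spatial.transform import Rotation as Ro
CM={n:env.camera_model(n) for n in ["top","side"]}
def proj(n,X):
    m=CM[n]; X=np.atleast_2d(X)
    d=np.array([m["k1"],0,0,0,0.])
    return cv2.projectPoints(X.astype(float),cv2.Rodrigues(np.array(m["R"]))[0],np.array(m["t"],float),np.array(m["intrinsics"]),d)[0][:,0]
def pose_fit(obs,z,p0,pitch=0,free=False):
    # obs: list (cam, local xyz mm, pixel)
    def f(p):
        R=Ro.from_euler('z',p[2])*Ro.from_euler('y',-(p[4] if free else pitch))
        r=[]
        for c,l,u in obs:
            X=R.apply(np.array(l)/1000)+[p[0],p[1],p[3] if free else z]
            r+=list(proj(c,X)[0]-u)
        return np.array(r)
    p0=list(p0)+([z,pitch] if free else [])
    s=least_squares(f,p0,loss='soft_l1'); return s.x, f(s.x)
def S(u,s,o): return [o[0]+(u[0]+.5)/s-.5,o[1]+(u[1]+.5)/s-.5]
def show(n,x0,y0,x1,y1,s,o,pts=()):
    im=env.read_camera(n)[y0:y1,x0:x1,::-1]
    im=cv2.convertScaleAbs(np.ascontiguousarray(im),alpha=1.6)
    im=cv2.resize(im,None,fx=s,fy=s,interpolation=cv2.INTER_CUBIC)
    for u in pts: cv2.circle(im,(int((u[0]+.5-x0)*s),int((u[1]+.5-y0)*s)),2,(0,0,255),-1)
    cv2.imwrite(f"pics/{o}.png",im)
E
python3 - <<'E'
from h import *
T=lambda u:S(u,4,(355,142)); D=lambda u:S(u,5,(258,252))
tp=[("top",[115,85,15],T((108,28))),("top",[115,-85,15],T((391,84))),("top",[-115,-85,15],T((330,470))),("top",[-115,85,15],T((36,411)))]
sp=[("side",[-115,85,15],D((118,29))),("side",[115,85,15],D((705,93))),("side",[115,-85,15],D((688,470))),("side",[-115,-85,15],D((22,388)))]
cp=[("top",[60,25,12],T((210,176))),("top",[60,-25,12],T((298,171))),("top",[-60,-25,12],T((320,380))),("top",[-60,25,12],T((231,385)))]
cs=[("side",[-60,25,12],D((153,221))),("side",[60,25,12],D((485,193))),("side",[60,-25,12],D((509,306))),("side",[-60,-25,12],D((162,338)))]
T=lambda u:S(u,6,(200,170)); D=lambda u:S(u,8,(262,118))
bt=[("top",[80,45,0],T((57,68))),("top",[80,-45,0],T((312,53))),("top",[-70,45,8],T((108,465))),("top",[-70,-45,8],T((350,450)))]
bs=[("side",[80,45,0],D((580,38))),("side",[80,-45,0],D((630,212))),("side",[-80,45,8],D((110,262))),("side",[-80,-45,8],D((125,440)))]
np.set_printoptions(precision=4,suppress=True)
for nm,a,b,z,pi in [("plate",tp,sp,0,0),("coupon",cp,cs,.015,0),("bed",bt,bs,.075,np.pi/6)]:
  for o in (a,b,a+b):
    p,r=pose_fit(o,z,[.5,0,0],pi); print(nm,p,np.degrees(p[2]),"res",np.round(r,1))
p,r=pose_fit(bt+bs,.075,[.5,.2,0],np.pi/6,True); print(p,np.degrees(p[2:]))
for c in CM: print(c,-np.array(CM[c]["R"]).T@CM[c]["t"])
E
```

```text
plate [ 0.5716 -0.1727 -0.1925] -11.027446404205532 res [-0.4 -0.6  0.5 -0.4  0.1  0.6 -0.2  0.3]
plate [ 0.5718 -0.1763 -0.1878] -10.762756318666815 res [-0.4 -0.6  0.5 -0.5  1.1  0.4 -1.3  0. ]
plate [ 0.5717 -0.1745 -0.1912] -10.954270087237097 res [ 0.3 -0.6  1.2 -0.5  1.   0.5  0.7  0.3 -0.3 -1.4  0.4 -1.   0.7 -0.3
 -1.4 -1.1]
coupon [ 0.5519 -0.1968  0.0729] 4.176047969529685 res [ 0.2 -0.  -0.1 -0.1 -0.1 -0.   0.1  0.2]
coupon [ 0.5514 -0.1989  0.0677] 3.877647445354078 res [-0.1  0.2  0.1  0.   0.  -0.  -0.  -0.1]
coupon [ 0.5516 -0.1979  0.0698] 3.999796651783217 res [ 0.7  0.1  0.5  0.   0.3  0.2  0.5  0.3 -0.  -0.2  0.1 -0.5  0.1 -0.6
  0.1 -0.6]
bed [0.5343 0.2172 0.0682] 3.910245698292277 res [-0.5  0.2  0.5  0.2 -0.5 -0.2  0.5 -0.2]
bed [0.5338 0.211  0.0545] 3.1217349789442257 res [ 0.8 -0.5 -0.4 -0.7  0.2  0.4 -0.5  0.7]
bed [0.5341 0.2162 0.0693] 3.9684196476347027 res [-0.1  0.3  1.   0.3  0.  -0.   1.  -0.1  0.5 -1.8 -0.2 -2.3  0.2 -0.6
  0.  -0.4]
[0.5344 0.218  0.0719 0.0702 0.4976] [ 4.1174  4.0207 28.513 ]
top [0.4399 0.0702 1.0116]
side [ 0.5186 -0.7428  0.7326]
```

```bash
cat >> h.py <<'E'
PL=[.5717,-.1745,np.radians(-10.95)]; BED=[.5343,.2165,np.radians(4.0)]
def plate_pt(x,y,z): 
    c,s=np.cos(PL[2]),np.sin(PL[2]); return np.array([PL[0]+c*x/1e3-s*y/1e3,PL[1]+s*x/1e3+c*y/1e3,z/1e3])
def Rt(tx,ty): # tool rotation from world x-axis & y-axis dirs
    tx=np.array(tx,float);tx/=np.linalg.norm(tx);ty=np.array(ty,float);ty-=tx*(ty@tx);ty/=np.linalg.norm(ty)
    return np.stack([tx,ty,np.cross(tx,ty)],1)
def down(a): # tool down, tool y at world yaw a (deg)
    a=np.radians(a); return Rt([0,0,-1],[np.cos(a),np.sin(a),0])
def go(P,R=None):
    s=env.read_state(); C=Ro.from_rotvec(s["tcp_rot"]).as_matrix()
    if R is None:R=C
    print("rot first (deg, tool):",np.round(np.degrees(Ro.from_matrix(C.T@R).as_rotvec()),2)," then slide mm:",np.round(1e3*R.T@(np.array(P)-s["position"]),1))
def st():
    s=env.read_state(); C=Ro.from_rotvec(s["tcp_rot"]).as_matrix()
    print("t",round(s["t"],2),"pos",np.round(1e3*s["position"],1),"F",np.round(s["ft_force"],1),"w",round(1e3*s["grip_width"],1),"q",np.round(s["joints"],2),"\naxes x",C[:,0].round(3),"y",C[:,1].round(3),"z",C[:,2].round(3),"yawy",np.degrees(np.arctan2(C[1,1],C[0,1])).round(2))
E
python3 - <<'E'
from h import *
st(); yaw=np.degrees(PL[2])
print(yaw); print("home",plate_pt(40,40,15))
go(plate_pt(-20,-97,120),down(yaw)); go(plate_pt(-20,-97,120),down(yaw+180))
E
```

```text
t 0.7 pos [223.6 502.4 227.4] F [-0.2  0.7  0.5] w 85.2 q [ 0.94  0.38  1.3  -0.    1.46 -0.22] 
axes x [-0. -0. -1.] y [ 0.407  0.914 -0.   ] z [ 0.914 -0.407  0.   ] yawy 66.01
-10.95
home [ 0.61856982 -0.14282636  0.015     ]
rot first (deg, tool): [76.96  0.    0.  ]  then slide mm: [107.4 450.3 695.5]
rot first (deg, tool): [-103.04   -0.      0.  ]  then slide mm: [ 107.4 -450.3 -695.5]
```

```bash
python3 -m pendant '{"slide":[[0,0,0],[0,0,0],[0,0,0],[0,0,0],[0,0,0]],"delta_rot":[[7,0,0],[7,0,0],[7,0,0],[7,0,0],[7,0,0]],"claw":[0,0,0,0,0]}' 40; python3 -m pendant '{"slide":[[0,0,0],[0,0,0],[0,0,0],[0,0,0],[0,0,0]],"delta_rot":[[7,0,0],[7,0,0],[7,0,0],[7,0,0],[7,0,0]],"claw":[0,0,0,0,0]}'; python3 -m pendant '{"slide":[[0,0,0],[0,22,34],[0,22,34],[0,22,34],[0,22,34]],"delta_rot":[[6.96,0,0],[0,0,0],[0,0,0],[0,0,0],[0,0,0]],"claw":[0,0,0,0,0]}';  python3 -m pendant '{"slide":[[0,22,34],[0,22,34],[0,22,34],[0,22,34],[0,22,34]],"delta_rot":[[0,0,0],[0,0,0],[0,0,0],[0,0,0],[0,0,0]],"claw":[0,0,0,0,0]}';python3 - <<'E'
from h import *
st();go(plate_pt(-20,-97,120),down(-10.95))
E
```

```text
t: 1.12
position: [0.2237, 0.5024, 0.2274]
tcp_rot: [0.807, 1.416, -0.807]
ft_force: [0.2, -0.8, 0.3]
grip_width: 0.0859
t: 1.53
position: [0.2237, 0.5024, 0.2274]
tcp_rot: [1.265, 1.172, -1.265]
ft_force: [-0.2, 0.1, 0.2]
grip_width: 0.0855
t: 1.95
position: [0.2843, 0.3507, 0.2274]
tcp_rot: [1.348, 1.113, -1.348]
ft_force: [0.8, 0.3, 0.7]
grip_width: 0.0858
t: 2.37
position: [0.3601, 0.1626, 0.2277]
tcp_rot: [1.349, 1.112, -1.348]
ft_force: [0.8, 0.6, -0.2]
grip_width: 0.0858
t 2.37 pos [360.1 162.6 227.7] F [ 0.8  0.6 -0.2] w 85.8 q [0.12 0.1  1.68 0.   1.36 0.31] 
axes x [ 0.001  0.    -1.   ] y [ 0.982 -0.19   0.001] z [-0.19  -0.982 -0.   ] yawy -10.94
rot first (deg, tool): [ 0.01 -0.02 -0.05]  then slide mm: [107.7 251.8 387.8]
```

```bash
python3 -m pendant '{"slide":[[0,22.9,34],[0,22.9,34],[0,22.9,34],[0,22.9,34],[0,22.9,34]],"delta_rot":[[0,0,0],[0,0,0],[0,0,0],[0,0,0],[0,0,0]],"claw":[0,0,0,0,0]}';python3 -m pendant '{"slide":[[0,22.9,34],[0,22.9,34],[0,22.9,34],[0,22.9,34],[0,22.9,34]],"delta_rot":[[0,0,0],[0,0,0],[0,0,0],[0,0,0],[0,0,0]],"claw":[0,0,0,0,0]}'; python3 -m pendant '{"slide":[[20,22.9,35],[30,0,10],[30,0,0],[27,0,0],[0,0,0]],"delta_rot":[[0,0,0],[0,0,0],[0,0,0],[0,0,0],[0,0,0]],"claw":[0,0,0,0,0]}';python3 - <<'E'
from h import *
st();go(plate_pt(-20,-97,70),down(-10.95))
show("side",200,180,450,360,3,"s1"); show("top",340,120,500,290,3,"t1")
E
```

```text
t: 2.78
position: [0.4403, -0.0264, 0.2277]
tcp_rot: [1.349, 1.112, -1.349]
ft_force: [1.0, 0.3, 0.5]
grip_width: 0.0853
t: 3.2
position: [0.5205, -0.215, 0.2275]
tcp_rot: [1.349, 1.112, -1.349]
ft_force: [1.0, -0.3, 0.3]
grip_width: 0.0854
t: 3.62
position: [0.5303, -0.2564, 0.1173]
tcp_rot: [1.349, 1.122, -1.353]
ft_force: [-0.8, 1.2, -1.8]
grip_width: 0.0854
t 3.62 pos [ 530.3 -256.4  117.3] F [-0.8  1.2 -1.8] w 85.4 q [-0.65  0.55  1.35 -0.    1.26 -0.46] 
axes x [-0.008  0.006 -1.   ] y [ 0.982 -0.191 -0.009] z [-0.191 -0.982 -0.004] yawy -11.0
rot first (deg, tool): [-0.05 -0.25  0.5 ]  then slide mm: [47.3  5.1  8.7]
```

View pics/s1.png

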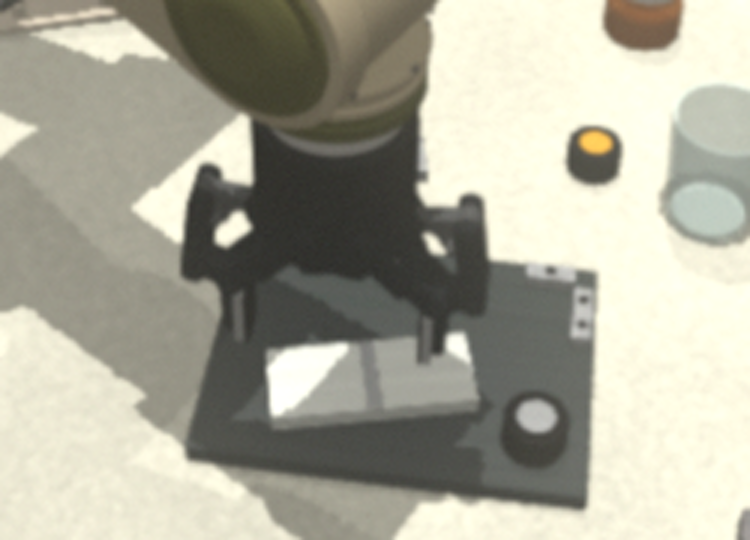

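View pics/t1.png

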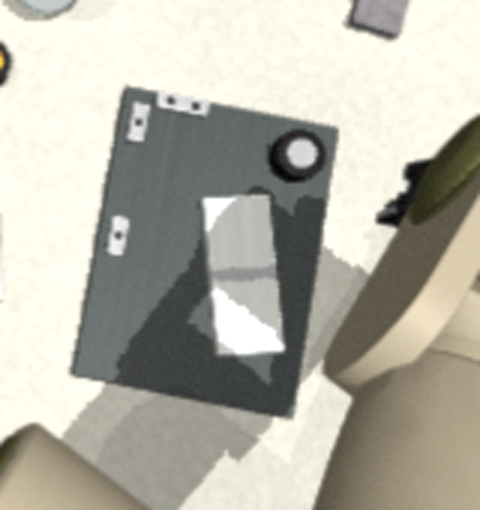

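```bash
python3 - <<'E'
from h import *
s=env.read_state(); C=Ro.from_rotvec(s["tcp_rot"]).as_matrix()
for d in (0,6,12,19):
  print(d,[proj("side",s["position"]+C@np.array([d,y,z])/1e3)[0].round(1).tolist() for y,z in ((-46,11),(46,11),(-46,-11),(46,-11))])
show("side",240,220,400,320,5,"s2")
E
```

```text
0 [[282.5, 298.7], [342.3, 306.0], [285.4, 287.6], [344.0, 294.6]]
6 [[282.7, 301.1], [342.2, 308.4], [285.5, 290.0], [343.8, 297.0]]
12 [[282.9, 303.5], [342.1, 310.8], [285.7, 292.5], [343.7, 299.4]]
19 [[283.1, 306.3], [341.9, 313.6], [285.9, 295.3], [343.5, 302.2]]
```

View pics/s2.png

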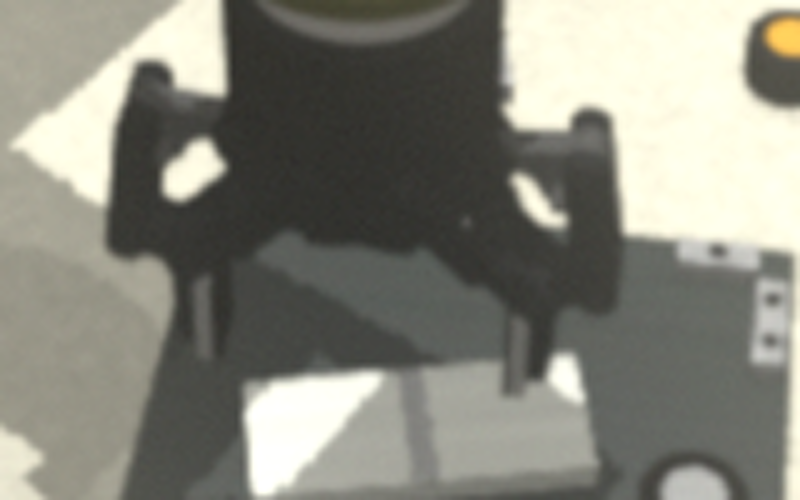

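```bash
python3 -m pendant '{"slide":[[0,5,25],[30,0,0],[30,0,0],[17,0,0],[0,0,0]],"delta_rot":[[0,-0.2,0.4],[0,0,0],[0,0,0],[0,0,0],[0,0,0]],"claw":[0,0,0,0,0]}'; python3 -m pendant '{"slide":[[3,0,0],[3,0,0],[3,0,0],[3,0,0],[0,0,0]],"delta_rot":[[0,0,0],[0,0,0],[0,0,0],[0,0,0],[0,0,0]],"claw":[0,0,0,0,0]}'; python3 - <<'E'
from h import *
st();show("side",220,220,400,340,4,"s3")
E
```

```text
t: 4.18
position: [0.5326, -0.2829, 0.0442]
tcp_rot: [1.349, 1.108, -1.346]
ft_force: [0.2, 0.2, -1.1]
grip_width: 0.0853
t: 4.6
position: [0.5332, -0.2835, 0.0337]
tcp_rot: [1.348, 1.104, -1.345]
ft_force: [0.1, -0.3, -0.2]
grip_width: 0.0854
t 4.6 pos [ 533.2 -283.5   33.7] F [ 0.1 -0.3 -0.2] w 85.4 q [-0.68  0.66  1.4   0.    1.06 -0.49] 
axes x [ 0.007 -0.005 -1.   ] y [ 0.982 -0.19   0.007] z [-0.19  -0.982  0.004] yawy -10.95
```

View pics/s3.png

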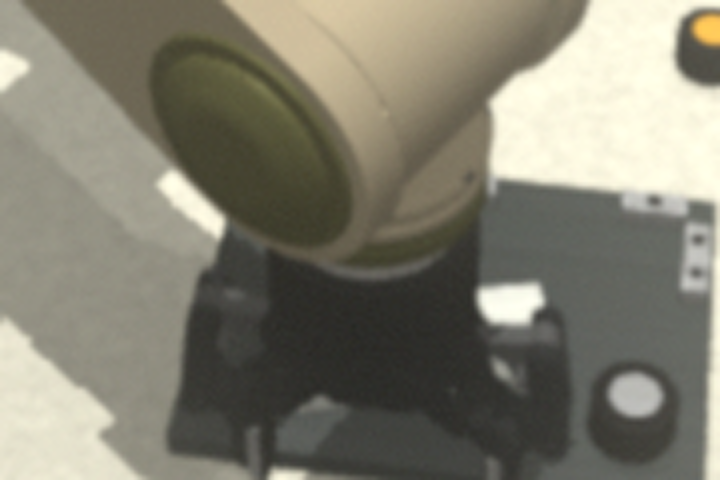

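```bash
for i in 1; do python3 -m pendant '{"slide":[[3,0,0],[3,0,0],[3,0,0],[2,0,0],[0,0,0]],"delta_rot":[[0,0.2,-0.4],[0,0,0],[0,0,0],[0,0,0],[0,0,0]],"claw":[0,0,0,0,0]}'; python3 -m pendant '{"slide":[[2,0,0],[0,0,0]],"delta_rot":[[0,0,0],[0,0,0]],"claw":[0,0]}';python3 -m pendant '{"slide":[[2,0,0],[0,0,0]],"delta_rot":[[0,0,0],[0,0,0]],"claw":[0,0]}'; done
```

```text
t: 5.07
position: [0.5329, -0.2833, 0.0218]
tcp_rot: [1.349, 1.114, -1.349]
ft_force: [-1.3, -0.5, -0.5]
grip_width: 0.0852
t: 5.23
position: [0.5331, -0.2834, 0.0201]
tcp_rot: [1.349, 1.113, -1.349]
ft_force: [0.5, -1.0, -0.8]
grip_width: 0.0853
t: 5.4
position: [0.5331, -0.2834, 0.0182]
tcp_rot: [1.349, 1.113, -1.349]
ft_force: [0.6, -0.0, 0.4]
grip_width: 0.0853
```

```bash
for i in 1; do python3 -m pendant '{"slide":[[2,0,0],[2,0,0],[0,0,0]],"delta_rot":[[0,0,0],[0,0,0],[0,0,0]],"claw":[0,0,0]}'; python3 -m pendant '{"slide":[[2,0,0],[2,0,0],[0,0,0]],"delta_rot":[[0,0,0],[0,0,0],[0,0,0]],"claw":[0,0,0]}';python3 -m pendant '{"slide":[[2,0,0],[0,0,0]],"delta_rot":[[0,0,0],[0,0,0]],"claw":[0,0]}'; done
```

```text
t: 5.65
position: [0.533, -0.2833, 0.014]
tcp_rot: [1.349, 1.113, -1.349]
ft_force: [0.5, 0.0, 0.4]
grip_width: 0.0855
t: 5.9
position: [0.533, -0.2833, 0.01]
tcp_rot: [1.349, 1.113, -1.349]
ft_force: [-0.4, 0.2, -0.6]
grip_width: 0.0854
t: 6.07
position: [0.533, -0.2834, 0.0081]
tcp_rot: [1.349, 1.113, -1.349]
ft_force: [-0.6, 0.3, -0.8]
grip_width: 0.0853
```

```bash
python3 -m pendant '{"slide":[[-8,0,0],[-8,0,0],[0,0,0]],"delta_rot":[[0,0,0],[0,0,0],[0,0,0]],"claw":[0,0,0]}'; python3 - <<'E'
from h import *
st()
c,s=np.cos(PL[2]),np.sin(PL[2])
def tp(P): d=(np.array(P[:2])-PL[:2])*1e3; return c*d[0]+s*d[1], -s*d[0]+c*d[1]
print(tp(env.read_state()["position"]), tp((.5516,-.1979)))
E
```

```text
t: 6.32
position: [0.534, -0.2841, 0.0267]
tcp_rot: [1.348, 1.109, -1.347]
ft_force: [-0.5, -0.5, 0.4]
grip_width: 0.0856
t 6.32 pos [ 534.  -284.1   26.7] F [-0.5 -0.5  0.4] w 85.6 q [-0.68  0.68  1.4  -0.    1.06 -0.49] 
axes x [ 0.003 -0.002 -1.   ] y [ 0.982 -0.19   0.003] z [-0.19  -0.982  0.002] yawy -10.95
(np.float64(-16.205123437421868), np.float64(-114.76600861449127)) (np.float64(-15.289162149042024), np.float64(-26.792004792107313))
```

```bash
python3 -m pendant '{"slide":[[0,0,-10],[0,0,-10],[0,0,-10],[0,0,-6],[0,0,-6]],"delta_rot":[[0,0,0],[0,0,0],[0,0,0],[0,0,0],[0,0,0]],"claw":[0,0,0,0,0]}';  python3 -m pendant '{"slide":[[0,0,-6],[0,0,-6],[0,0,-6],[0,0,-6],[0,0,-6]],"delta_rot":[[0,0,0],[0,0,0],[0,0,0],[0,0,0],[0,0,0]],"claw":[0,0,0,0,0]}'; python3 - <<'E'
from h import *
st(); show("top",340,120,500,290,3,"t2"); show("side",220,220,400,340,4,"s4")
E
```

```text
t: 6.73
position: [0.5413, -0.2409, 0.0243]
tcp_rot: [1.348, 1.114, -1.348]
ft_force: [0.2, -0.1, -0.0]
grip_width: 0.0853
t: 7.15
position: [0.5469, -0.2123, 0.0244]
tcp_rot: [1.349, 1.113, -1.349]
ft_force: [0.8, 0.4, -0.8]
grip_width: 0.0851
t 7.15 pos [ 546.9 -212.3   24.4] F [ 0.8  0.4 -0.8] w 85.1 q [-0.57  0.66  1.46 -0.    1.03 -0.38] 
axes x [-0.  0. -1.] y [ 0.982 -0.19  -0.   ] z [-0.19  -0.982 -0.   ] yawy -10.96
```

View pics/t2.png

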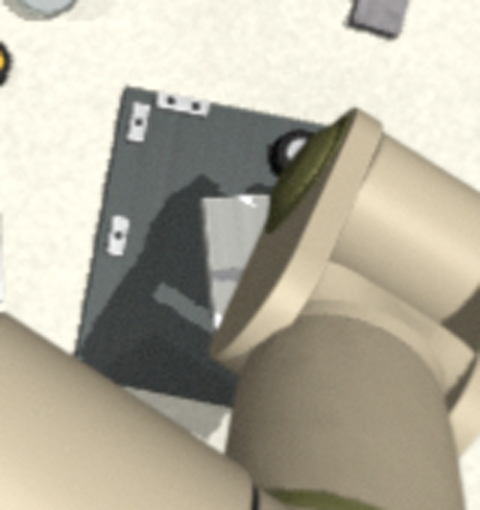

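View pics/s4.png

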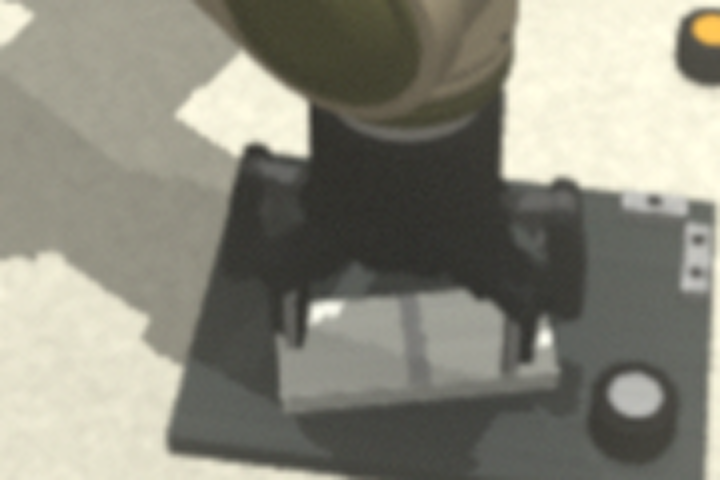

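```bash
python3 - <<'E'
from h import *
s=env.read_state(); C=Ro.from_rotvec(s["tcp_rot"]).as_matrix()
for d in (-20,-10,0,6):
  print(d,[proj("side",s["position"]+C@np.array([d,y,z])/1e3)[0].round(1).tolist() for y,z in ((-43,11),(-57,11),(43,11),(57,11),(43,-11))])
show("side",280,260,380,330,8,"s5")
E
```

```text
-20 [[295.1, 306.2], [287.1, 305.2], [345.4, 312.3], [353.7, 313.3], [346.8, 302.0]]
-10 [[295.3, 309.8], [287.3, 308.8], [345.2, 315.9], [353.4, 316.9], [346.6, 305.6]]
0 [[295.5, 313.4], [287.5, 312.4], [344.9, 319.5], [353.1, 320.5], [346.3, 309.2]]
6 [[295.6, 315.5], [287.6, 314.5], [344.8, 321.6], [352.9, 322.5], [346.2, 311.3]]
```

View pics/s5.png

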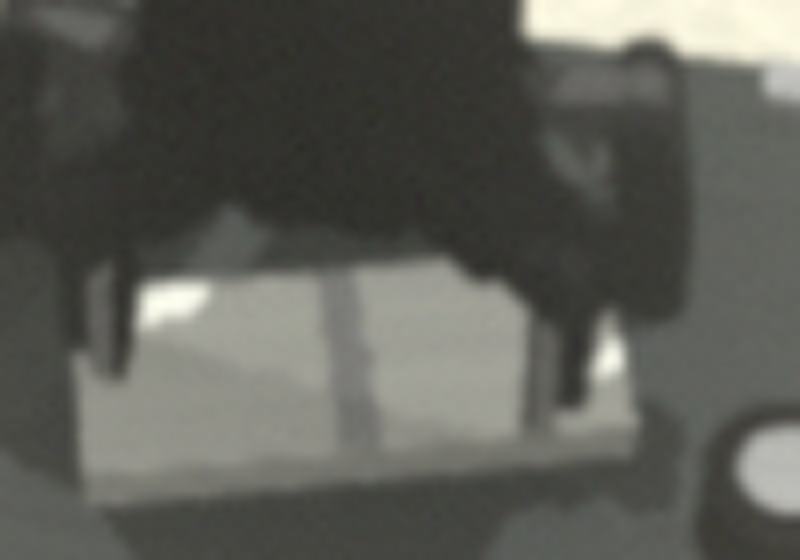

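The fingers are above the coupon; it hasn't moved from corner (408,186) in the top view. So with the jaws open, the tips sit higher than I assumed. I'll find their height with a gentle touch on the coupon's top.

```bash
python3 -m pendant '{"slide":[[1.5,0,0],[1.5,0,0],[0,0,0]],"delta_rot":[[0,0,0],[0,0,0],[0,0,0]],"claw":[0,0,0]}'|grep -E "posi|ft"; python3 -m pendant '{"slide":[[1.5,0,0],[0,0,0]],"delta_rot":[[0,0,0],[0,0,0]],"claw":[0,0]}'|grep -E "posi|ft";python3 -m pendant '{"slide":[[1.5,0,0],[0,0,0]],"delta_rot":[[0,0,0],[0,0,0]],"claw":[0,0]}'|grep -E "posi|ft"
```

```text
position: [0.5466, -0.213, 0.0211]
ft_force: [-0.2, -0.3, -0.4]
position: [0.5467, -0.2129, 0.0196]
ft_force: [0.1, 0.4, -0.0]
position: [0.5467, -0.2128, 0.0182]
ft_force: [0.4, 0.0, 0.0]
```

```bash
python3 -m pendant '{"slide":[[1.5,0,0],[0,0,0]],"delta_rot":[[0,0,0],[0,0,0]],"claw":[0,0]}'|grep -E "posi|ft"; python3 -m pendant '{"slide":[[1.5,0,0],[0,0,0]],"delta_rot":[[0,0,0],[0,0,0]],"claw":[0,0]}'|grep -E "posi|ft";python3 -m pendant '{"slide":[[1.5,0,0],[0,0,0]],"delta_rot":[[0,0,0],[0,0,0]],"claw":[0,0]}'|grep -E "posi|ft"; python3 - <<'E'
from h import *
show("side",280,260,380,330,8,"s6")
E
```

```text
position: [0.5468, -0.2127, 0.0167]
ft_force: [-0.5, -0.4, 0.5]
position: [0.5468, -0.2127, 0.0152]
ft_force: [0.6, -0.7, -0.4]
position: [0.5467, -0.2127, 0.0137]
ft_force: [0.8, -0.2, 0.2]
```

View pics/s6.png

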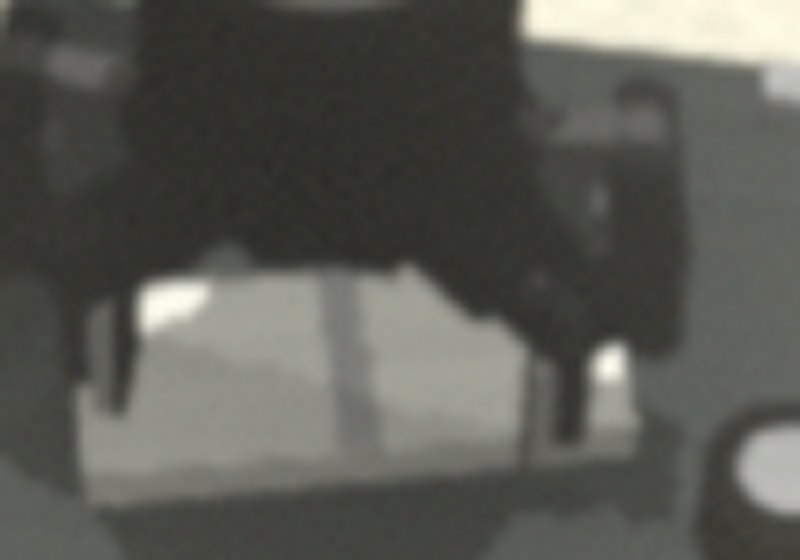

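```bash
for i in 1; do python3 -m pendant '{"slide":[[1.5,0,0],[0,0,0]],"delta_rot":[[0,0,0],[0,0,0]],"claw":[0,0]}'|grep -E "posi|ft"; python3 -m pendant '{"slide":[[1.5,0,0],[0,0,0]],"delta_rot":[[0,0,0],[0,0,0]],"claw":[0,0]}'|grep -E "posi|ft";python3 -m pendant '{"slide":[[1.5,0,0],[0,0,0]],"delta_rot":[[0,0,0],[0,0,0]],"claw":[0,0]}'|grep -E "posi|ft";python3 -m pendant '{"slide":[[1.5,0,0],[0,0,0]],"delta_rot":[[0,0,0],[0,0,0]],"claw":[0,0]}'|grep -E "posi|ft"; done
```

```text
position: [0.5468, -0.2127, 0.0122]
ft_force: [0.0, 1.6, 0.3]
position: [0.5467, -0.2127, 0.0107]
ft_force: [1.2, 1.0, 0.0]
position: [0.5469, -0.2128, 0.0099]
ft_force: [-0.7, 0.9, 6.3]
position: [0.547, -0.2128, 0.0099]
ft_force: [-4.6, 2.3, 18.8]
```

```bash
python3 -m pendant '{"slide":[[-6,0,0],[-6,0,0],[0,0,15],[0,0,20],[0,0,20]],"delta_rot":[[0,0,0],[0,0,0],[0,0,0],[0,0,0],[0,0,0]],"claw":[0,0,0,0,0]}';python3 -m pendant '{"slide":[[4,0,0],[0,0,0],[0,0,0]],"delta_rot":[[0,0,0],[0,0,0],[0,0,0]],"claw":[0,0,0]}'; python3 - <<'E'
from h import *
st()
E
```

```text
t: 9.52
position: [0.5362, -0.2679, 0.02]
tcp_rot: [1.348, 1.113, -1.348]
ft_force: [0.4, -0.3, -0.8]
grip_width: 0.0848
t: 9.77
position: [0.536, -0.2666, 0.0155]
tcp_rot: [1.349, 1.114, -1.349]
ft_force: [0.8, 0.6, 0.0]
grip_width: 0.0852
t 9.77 pos [ 536.  -266.6   15.5] F [0.8 0.6 0. ] w 85.2 q [-0.66  0.69  1.43  0.    1.03 -0.47] 
axes x [-0.001  0.001 -1.   ] y [ 0.982 -0.19  -0.001] z [-0.19  -0.982 -0.001] yawy -10.98
```

```bash
python3 -m pendant '{"slide":[[5,0,0],[5,0,0],[4,0,0],[0,0,0]],"delta_rot":[[0,0,0],[0,0,0],[0,0,0],[0,0,0]],"claw":[0,0,0,0]}'; python3 -m pendant '{"slide":[[0,0,-5],[0,0,-5],[0,0,-5],[0,0,-5],[0,0,-5]],"delta_rot":[[0,0,0],[0,0,0],[0,0,0],[0,0,0],[0,0,0]],"claw":[0,0,0,0,0]}'; python3 -m pendant '{"slide":[[0,0,-5],[0,0,-5],[0,0,-5],[0,0,-5],[0,0,-5]],"delta_rot":[[0,0,0],[0,0,0],[0,0,0],[0,0,0],[0,0,0]],"claw":[0,0,0,0,0]}'; python3 - <<'E'
from h import *
st(); show("top",340,120,500,290,3,"t3"); show("side",220,220,400,340,4,"s7")
E
```

```text
t: 10.1
position: [0.536, -0.266, 0.0008]
tcp_rot: [1.348, 1.115, -1.349]
ft_force: [0.0, 0.2, 0.4]
grip_width: 0.0857
t: 10.52
position: [0.5413, -0.2416, 0.0021]
tcp_rot: [1.348, 1.113, -1.348]
ft_force: [-0.2, -1.2, 0.4]
grip_width: 0.0856
t: 10.93
position: [0.546, -0.2173, 0.002]
tcp_rot: [1.349, 1.112, -1.349]
ft_force: [1.0, -0.8, -0.3]
grip_width: 0.0856
t 10.93 pos [ 546.  -217.3    2. ] F [ 1.  -0.8 -0.3] w 85.6 q [-0.58  0.69  1.47 -0.    0.98 -0.39] 
axes x [ 0. -0. -1.] y [ 0.982 -0.19   0.   ] z [-0.19  -0.982  0.   ] yawy -10.96
```

View pics/s7.png

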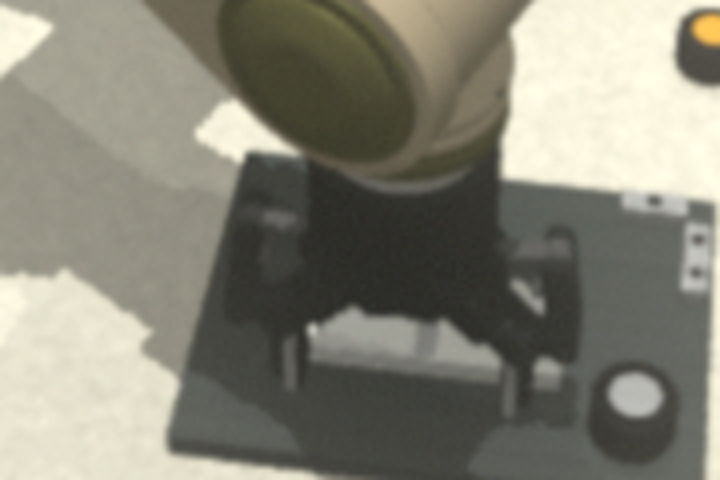

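View pics/t3.png

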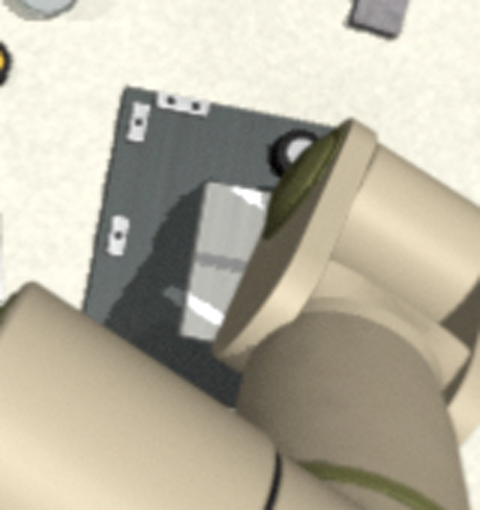

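```bash
python3 -m pendant '{"slide":[[0,0,-5],[0,0,-5],[0,0,-5],[0,0,-5],[0,0,-5]],"delta_rot":[[0,0,0],[0,0,0],[0,0,0],[0,0,0],[0,0,0]],"claw":[0,0,0,0,0]}'; python3 -m pendant '{"slide":[[0,0,-5],[0,0,-4],[0,0,-4],[0,0,-3],[0,0,-2]],"delta_rot":[[0,0,0],[0,0,0],[0,0,0],[0,0,0],[0,0,0]],"claw":[0,0,0,0,0]}'; python3 -m pendant '{"slide":[[0,0,-1],[0,0,-1],[0,0,0]],"delta_rot":[[0,0,0],[0,0,0],[0,0,0]],"claw":[0,0,0]}';python3 - <<'E'
from h import *
st(); show("top",340,120,500,290,3,"t4"); show("side",220,220,400,340,4,"s8")
E
```

```text
t: 11.45
position: [0.5508, -0.1927, 0.002]
tcp_rot: [1.349, 1.113, -1.349]
ft_force: [0.0, -1.6, 1.2]
grip_width: 0.085
t: 11.87
position: [0.5541, -0.1751, 0.002]
tcp_rot: [1.348, 1.113, -1.348]
ft_force: [-0.1, -1.9, 0.7]
grip_width: 0.0855
t: 12.12
position: [0.5545, -0.1734, 0.0019]
tcp_rot: [1.349, 1.113, -1.349]
ft_force: [0.0, -0.0, 0.2]
grip_width: 0.0854
t 12.12 pos [ 554.5 -173.4    1.9] F [ 0.  -0.   0.2] w 85.4 q [-0.51  0.68  1.49  0.    0.97 -0.32] 
axes x [-0.  0. -1.] y [ 0.982 -0.19  -0.   ] z [-0.19  -0.982 -0.   ] yawy -10.96
```

View pics/t4.png

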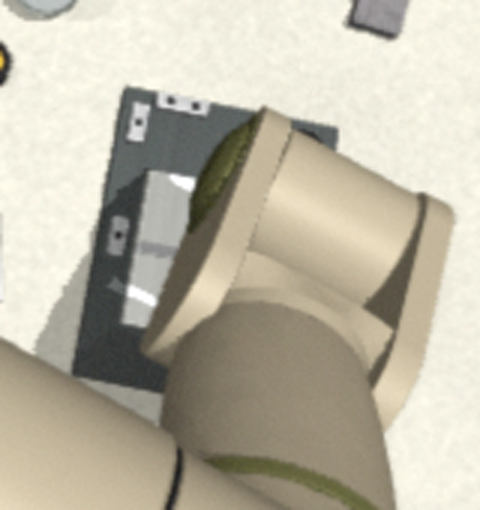

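View pics/s8.png

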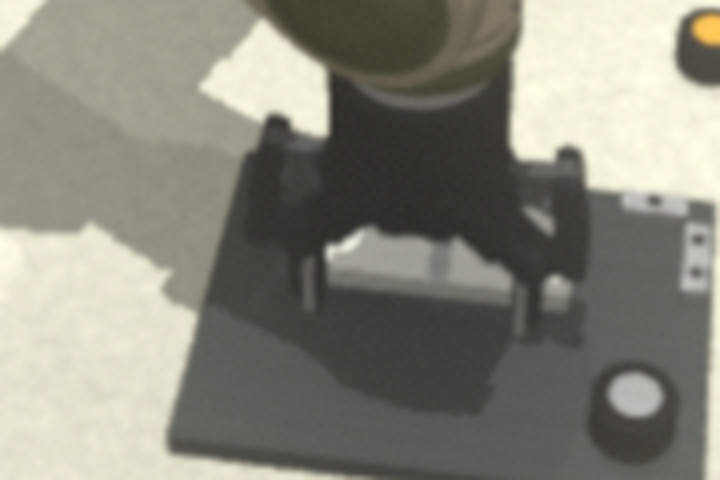

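```bash
python3 -m pendant '{"slide":[[0,0,-2],[0,0,-1],[0,0,-1],[0,0,0]],"delta_rot":[[0,0,0],[0,0,0],[0,0,0],[0,0,0]],"claw":[0,0,0,0]}'|grep -E "posi|ft"; for i in 1; do python3 -m pendant '{"slide":[[0,0,-1],[0,0,0]],"delta_rot":[[0,0,0],[0,0,0]],"claw":[0,0]}'|grep -E "posi|ft"; python3 -m pendant '{"slide":[[0,0,-1],[0,0,0]],"delta_rot":[[0,0,0],[0,0,0]],"claw":[0,0]}'|grep -E "posi|ft"; done
```

```text
position: [0.5552, -0.1693, 0.0019]
ft_force: [-0.3, -0.1, 0.8]
position: [0.5554, -0.1684, 0.0019]
ft_force: [-0.4, -0.5, -0.9]
position: [0.5556, -0.1675, 0.0019]
ft_force: [0.1, 0.1, -0.1]
```

```bash
 for i in 1; do python3 -m pendant '{"slide":[[0,0,-1],[0,0,0]],"delta_rot":[[0,0,0],[0,0,0]],"claw":[0,0]}'|grep -E "posi|ft"; python3 -m pendant '{"slide":[[0,0,-1],[0,0,0]],"delta_rot":[[0,0,0],[0,0,0]],"claw":[0,0]}'|grep -E "posi|ft"; done; python3 - <<'E'
from h import *
st(); show("top",360,140,440,250,5,"t5"); 
E
```

```text
position: [0.5558, -0.1665, 0.0019]
ft_force: [-0.2, -0.8, 0.3]
position: [0.556, -0.1655, 0.002]
ft_force: [0.2, -0.8, -0.7]
t 13.22 pos [ 556.  -165.5    2. ] F [ 0.2 -0.8 -0.7] w 85.4 q [-0.49  0.68  1.49  0.    0.97 -0.3 ] 
axes x [ 0.  0. -1.] y [ 0.982 -0.19   0.   ] z [-0.19  -0.982 -0.   ] yawy -10.95
```

View pics/t5.png

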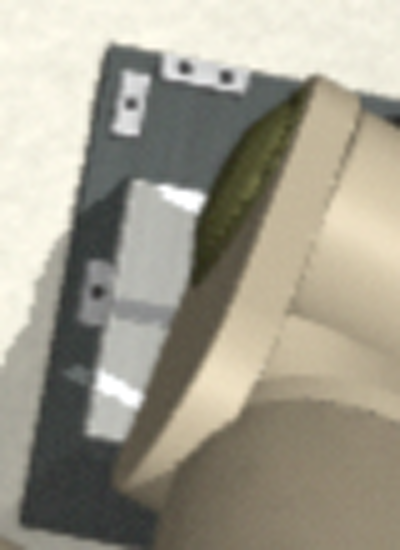

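```bash
python3 -m pendant '{"slide":[[0,0,10],[0,0,15],[-25,0,0],[-25,0,0],[-5,0,0]],"delta_rot":[[0,0,0],[0,0,0],[0,0,0],[-7,0,0],[-7,0,0]],"claw":[0,0,0,100,200]}'; for i in 1; do python3 -m pendant '{"slide":[[0,0,0],[0,0,0],[0,0,0],[0,0,0],[0,0,0]],"delta_rot":[[-7,0,0],[-7,0,0],[-7,0,0],[-7,0,0],[-7,0,0]],"claw":[200,200,200,200,200]}'; python3 -m pendant '{"slide":[[0,0,0],[0,0,0],[0,0,0],[0,0,0],[0,0,0]],"delta_rot":[[-7,0,0],[-7,0,0],[-7,0,0],[-7,0,0],[-7,0,0]],"claw":[200,200,200,200,200]}'; done; python3 -m pendant '{"slide":[[0,0,0],[0,0,0]],"delta_rot":[[-6,0,0],[0,0,0]],"claw":[200,200]}'; python3 - <<'E'
from h import *
st(); go(plate_pt(-98,40,60),down(79.05)); show("top",340,120,500,290,3,"t6"); show("side",220,220,400,340,4,"s9")
E
```

```text
t: 13.68
position: [0.5523, -0.1927, 0.0605]
tcp_rot: [1.167, 1.23, -1.165]
ft_force: [-0.0, -0.6, 1.1]
grip_width: 0.0639
t: 14.1
position: [0.5509, -0.1917, 0.057]
tcp_rot: [0.704, 1.454, -0.704]
ft_force: [0.2, 0.2, 0.3]
grip_width: 0.0183
t: 14.52
position: [0.5509, -0.1917, 0.057]
tcp_rot: [0.228, 1.559, -0.228]
ft_force: [0.1, 0.5, 0.2]
grip_width: 0.0182
t: 14.68
position: [0.551, -0.1915, 0.057]
tcp_rot: [0.148, 1.566, -0.148]
ft_force: [-0.6, 0.1, 0.2]
grip_width: 0.0185
t 14.68 pos [ 551.  -191.5   57. ] F [-0.6  0.1  0.2] w 18.5 q [-0.54  0.61  1.44 -0.    1.09 -1.92] 
axes x [ 0. -0. -1.] y [ 0.187  0.982 -0.   ] z [ 0.982 -0.187  0.   ] yawy 79.2
rot first (deg, tool): [0.15 0.01 0.01]  then slide mm: [ -3.   60.7 -80.9]
```

View pics/t6.png

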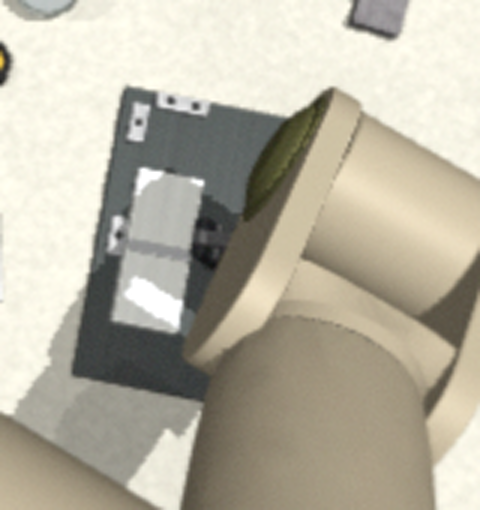

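View pics/s9.png

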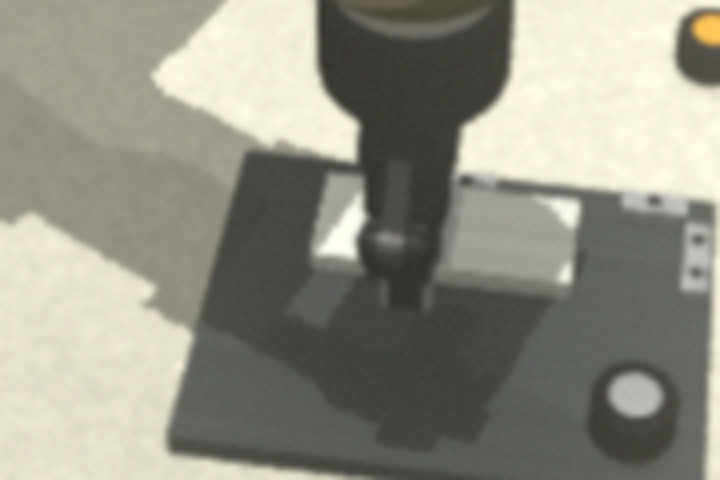

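```bash
python3 -m pendant '{"slide":[[0,20,-27],[0,20,-27],[0,20,-27],[20,0,0],[10,0,0]],"delta_rot":[[0.15,0,0],[0,0,0],[0,0,0],[0,0,0],[0,0,0]],"claw":[200,200,200,200,200]}'; python3 -m pendant '{"slide":[[0,0,0],[0,0,0]],"delta_rot":[[0,0,0],[0,0,0]],"claw":[200,200]}';  python3 - <<'E'
from h import *
T=lambda u:S(u,3,(340,120))
o=[("top",[60,25,12],T((137,168))),("top",[60,-25,12],T((203,180))),("top",[-60,-25,12],T((180,332))),("top",[-60,25,12],T((113,320)))]
p,r=pose_fit(o,.015,[.55,-.15,0]); print(p,np.degrees(p[2]),r.round(1))
c,s=np.cos(PL[2]),np.sin(PL[2]); 
d=(p[:2]-PL[:2])*1e3; print(c*d[0]+s*d[1], -s*d[0]+c*d[1])
st(); go(plate_pt(-98,40,20),down(79.05)); show("top",340,120,500,290,3,"t7"); show("side",220,200,400,320,4,"s10")
E
```

```text
t: 15.2
position: [0.4821, -0.1149, 0.0265]
tcp_rot: [0.154, 1.566, -0.154]
ft_force: [0.0, -0.5, -0.7]
grip_width: 0.0184
t: 15.37
position: [0.4833, -0.1162, 0.027]
tcp_rot: [0.154, 1.566, -0.154]
ft_force: [0.1, -0.6, 0.0]
grip_width: 0.0185
[ 0.56999586 -0.13264149 -0.171043  ] -9.80004209779918 [ 0.3 -0.3 -0.2 -0.5 -0.3  0.4  0.2  0.4]
-9.624233062649765 40.7727014769704
t 15.37 pos [ 483.3 -116.2   27. ] F [ 0.1 -0.6  0. ] w 18.5 q [-0.47  0.54  1.72 -0.    0.89 -1.85] 
axes x [-0.  0. -1.] y [0.195 0.981 0.   ] z [ 0.981 -0.195 -0.   ] yawy 78.77
rot first (deg, tool): [-0.28 -0.02 -0.01]  then slide mm: [ 7.  -0.5 -0.1]
```

View pics/s10.png

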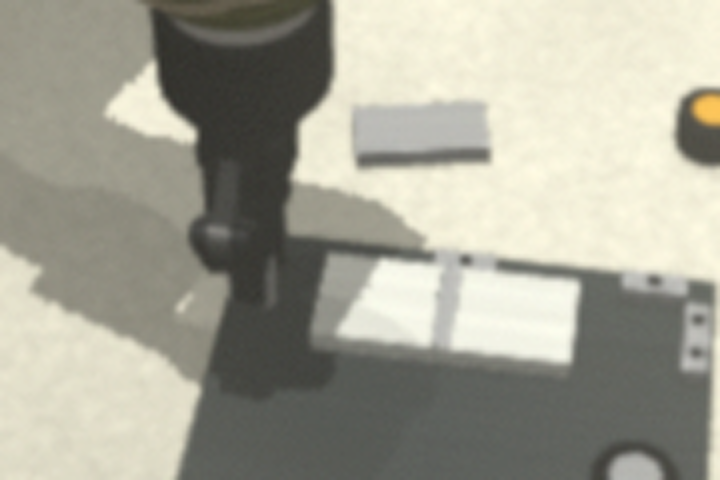

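```bash
for i in 1; do python3 -m pendant '{"slide":[[2,0,0],[2,0,0],[0,0,0]],"delta_rot":[[0,0,0],[0,0,0],[0,0,0]],"claw":[200,200,200]}'|grep -E "posi|ft"; python3 -m pendant '{"slide":[[2,0,0],[0,0,0]],"delta_rot":[[0,0,0],[0,0,0]],"claw":[200,200]}'|grep -E "posi|ft";python3 -m pendant '{"slide":[[1.5,0,0],[0,0,0]],"delta_rot":[[0,0,0],[0,0,0]],"claw":[200,200]}'|grep -E "posi|ft"; done
```

```text
position: [0.4832, -0.1159, 0.0228]
ft_force: [0.2, 0.1, -0.9]
position: [0.4831, -0.1158, 0.0207]
ft_force: [1.0, 0.5, 0.1]
position: [0.4831, -0.1157, 0.0192]
ft_force: [-0.3, 0.2, 0.3]
```

```bash
for i in 1; do python3 -m pendant '{"slide":[[1.5,0,0],[0,0,0]],"delta_rot":[[0,0,0],[0,0,0]],"claw":[200,200]}'|grep -E "posi|ft"; done
```

```text
position: [0.4831, -0.1157, 0.0178]
ft_force: [-1.1, 0.3, -0.0]
```

```bash
python3 -m pendant '{"slide":[[1.5,0,0],[0,0,0]],"delta_rot":[[0,0,0],[0,0,0]],"claw":[200,200]}'|grep -E "posi|ft"; python3 -m pendant '{"slide":[[1.5,0,0],[0,0,0]],"delta_rot":[[0,0,0],[0,0,0]],"claw":[200,200]}'|grep -E "posi|ft";python3 -m pendant '{"slide":[[1.5,0,0],[0,0,0]],"delta_rot":[[0,0,0],[0,0,0]],"claw":[200,200]}'|grep -E "posi|ft"
```

```text
position: [0.4831, -0.1157, 0.0162]
ft_force: [0.8, 0.2, 0.3]
position: [0.4831, -0.1157, 0.0147]
ft_force: [0.3, -0.3, -0.4]
position: [0.4831, -0.1157, 0.0132]
ft_force: [0.3, 1.0, 0.6]
```

```bash
python3 - <<'E'
from h import *
show("side",240,240,320,300,8,"s11")
s=env.read_state(); C=Ro.from_rotvec(s["tcp_rot"]).as_matrix()
for d in (-20,-10,0,6):
  print(d,[proj("side",s["position"]+C@np.array([d,y,z])/1e3)[0].round(1).tolist() for y,z in ((-23,11),(-23,-11))])
E
```

```text
-20 [[287.8, 277.5], [276.1, 276.1]]
-10 [[288.0, 281.1], [276.3, 279.6]]
0 [[288.2, 284.6], [276.6, 283.2]]
6 [[288.4, 286.7], [276.8, 285.2]]
```

View pics/s11.png

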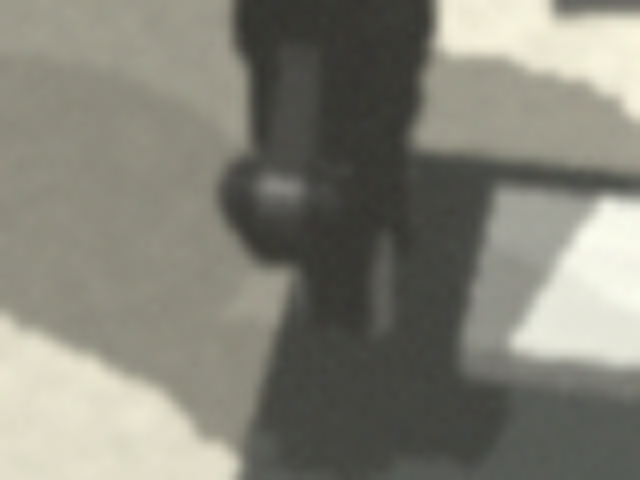

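```bash
for i in 1; do python3 -m pendant '{"slide":[[1.5,0,0],[0,0,0]],"delta_rot":[[0,0,0],[0,0,0]],"claw":[200,200]}'|grep -E "posi|ft"; python3 -m pendant '{"slide":[[1.5,0,0],[0,0,0]],"delta_rot":[[0,0,0],[0,0,0]],"claw":[200,200]}'|grep -E "posi|ft";python3 -m pendant '{"slide":[[1.5,0,0],[0,0,0]],"delta_rot":[[0,0,0],[0,0,0]],"claw":[200,200]}'|grep -E "posi|ft"; done
```

```text
position: [0.4832, -0.1157, 0.0118]
ft_force: [0.2, -0.0, -0.6]
position: [0.4833, -0.1158, 0.0113]
ft_force: [-2.8, 1.2, 12.0]
position: [0.4833, -0.1158, 0.0112]
ft_force: [-8.7, 3.9, 30.1]
```

```bash
python3 -m pendant '{"slide":[[-5.5,0,0],[0,0,0],[0,0,5],[0,0,5],[0,0,5]],"delta_rot":[[-0.25,0,0],[0,0,0],[0,0,0],[0,0,0],[0,0,0]],"claw":[200,200,200,200,200]}'; for i in 1; do python3 -m pendant '{"slide":[[0,0,4],[0,0,4],[0,0,4],[0,0,4],[0,0,4]],"delta_rot":[[0,0,0],[0,0,0],[0,0,0],[0,0,0],[0,0,0]],"claw":[200,200,200,200,200]}';python3 -m pendant '{"slide":[[0,0,4],[0,0,4],[0,0,4],[0,0,4],[0,0,0]],"delta_rot":[[0,0,0],[0,0,0],[0,0,0],[0,0,0],[0,0,0]],"claw":[200,200,200,200,200]}'; done; python3 - <<'E'
from h import *
st(); go(plate_pt(-31,40,14),down(79.05)); show("top",340,120,500,290,3,"t8"); show("side",220,200,400,320,4,"s12")
E
```

```text
t: 17.68
position: [0.4985, -0.1187, 0.0141]
tcp_rot: [0.149, 1.566, -0.149]
ft_force: [0.1, -0.7, -0.2]
grip_width: 0.0184
t: 18.1
position: [0.5179, -0.1224, 0.0143]
tcp_rot: [0.149, 1.566, -0.149]
ft_force: [-0.8, 0.4, -1.3]
grip_width: 0.0182
t: 18.52
position: [0.5342, -0.1257, 0.0145]
tcp_rot: [0.149, 1.565, -0.149]
ft_force: [-0.1, -0.7, 0.1]
grip_width: 0.0184
t 18.52 pos [ 534.2 -125.7   14.5] F [-0.1 -0.7  0.1] w 18.4 q [-0.45  0.62  1.58  0.    0.94 -1.83] 
axes x [ 0.001 -0.    -1.   ] y [ 0.188  0.982 -0.   ] z [ 0.982 -0.188  0.001] yawy 79.14
rot first (deg, tool): [0.09 0.06 0.01]  then slide mm: [ 0.5 -0.8 15.1]
```

View pics/s12.png

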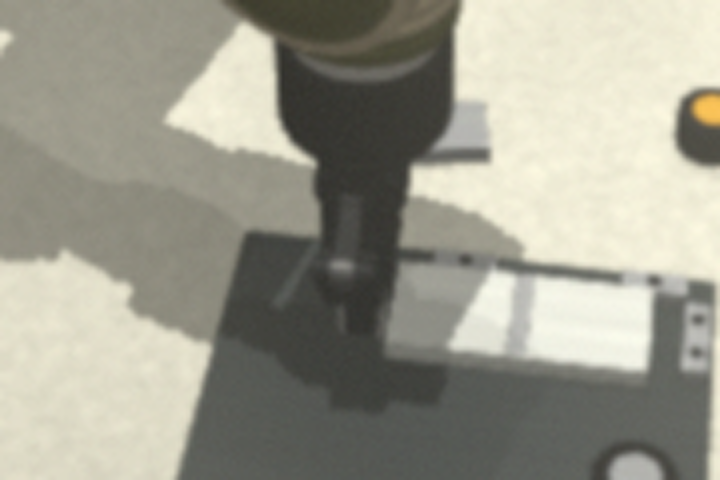

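View pics/t8.png

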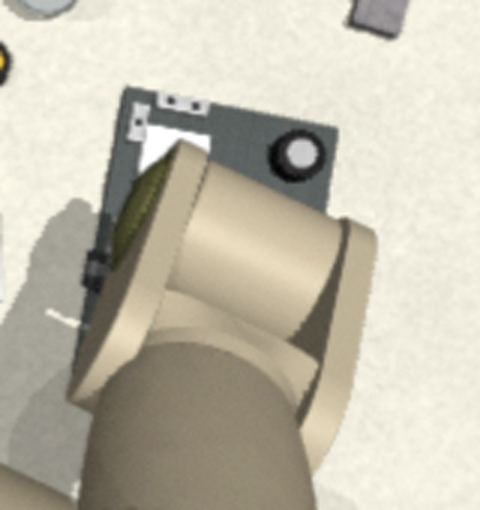

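```bash
python3 -m pendant '{"slide":[[0,0,3],[0,0,3],[0,0,3],[0,0,2],[0,0,0]],"delta_rot":[[0,0,0],[0,0,0],[0,0,0],[0,0,0],[0,0,0]],"claw":[200,200,200,200,200]}'|grep -E "posi|ft";  python3 -m pendant '{"slide":[[0,0,1],[0,0,0]],"delta_rot":[[0,0,0],[0,0,0]],"claw":[200,200]}'|grep -E "posi|ft";python3 -m pendant '{"slide":[[0,0,1],[0,0,0]],"delta_rot":[[0,0,0],[0,0,0]],"claw":[200,200]}'|grep -E "posi|ft"; python3 -m pendant '{"slide":[[0,0,1],[0,0,0]],"delta_rot":[[0,0,0],[0,0,0]],"claw":[200,200]}'|grep -E "posi|ft"; python3 -m pendant '{"slide":[[0,0,1],[0,0,0]],"delta_rot":[[0,0,0],[0,0,0]],"claw":[200,200]}'|grep -E "posi|ft"
```

```text
position: [0.5446, -0.1276, 0.0145]
ft_force: [-0.4, 0.4, -0.4]
position: [0.5451, -0.1277, 0.0145]
ft_force: [-0.9, -0.0, -0.6]
position: [0.5461, -0.1278, 0.0145]
ft_force: [-0.6, 0.1, 0.7]
position: [0.5472, -0.128, 0.0144]
ft_force: [-1.6, 0.1, 1.0]
position: [0.5482, -0.1282, 0.0145]
ft_force: [-1.1, 0.2, 1.7]
```

```bash
python3 -m pendant '{"slide":[[0,0,1],[0,0,0]],"delta_rot":[[0,0,0],[0,0,0]],"claw":[200,200]}'|grep -E "posi|ft";python3 -m pendant '{"slide":[[0,0,1],[0,0,0]],"delta_rot":[[0,0,0],[0,0,0]],"claw":[200,200]}'|grep -E "posi|ft"; python3 - <<'E'
from h import *
show("top",370,140,430,215,7,"t9"); show("side",300,240,410,310,7,"s13")
E
```

```text
position: [0.5492, -0.1284, 0.0145]
ft_force: [-1.1, 0.6, 0.8]
position: [0.5495, -0.1285, 0.0144]
ft_force: [-5.1, -0.1, 2.0]
```

View pics/t9.png

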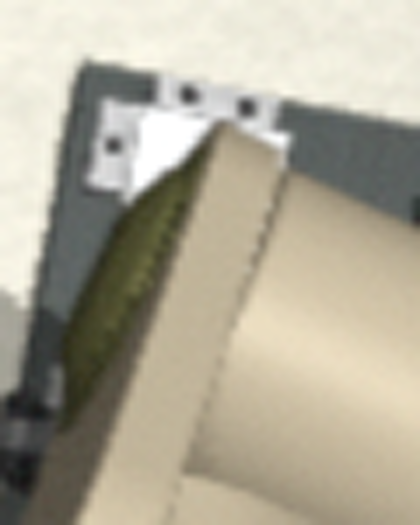

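View pics/s13.png

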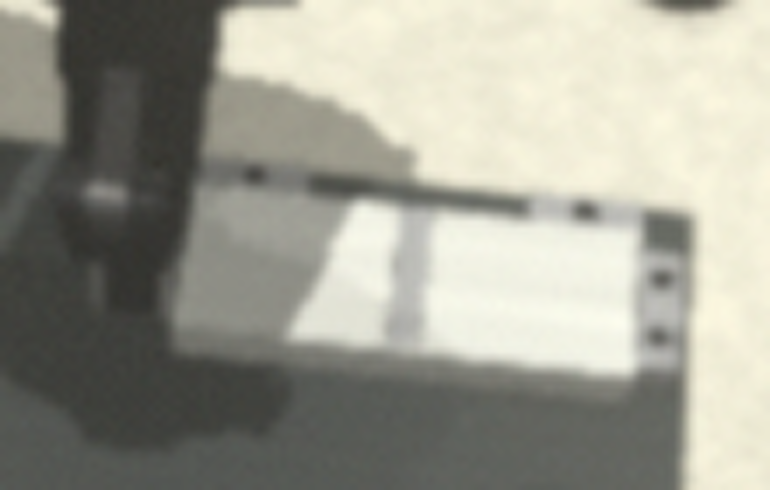

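```bash
python3 -m pendant '{"slide":[[0,0,0.7],[0,0,0]],"delta_rot":[[0,0,0],[0,0,0]],"claw":[200,200]}'|grep -E "posi|ft"; python3 -m pendant '{"slide":[[0,0,-6],[0,0,-6],[-20,0,0],[-25,0,0],[0,0,20]],"delta_rot":[[0,0,0],[0,0,0],[0,0,0],[0,0,0],[0,0,0]],"claw":[200,200,200,100,60]}'; python3 -m pendant '{"slide":[[0,0,30],[0,0,30],[0,0,0],[0,0,0]],"delta_rot":[[0,0,0],[0,0,0],[0,0,0],[0,0,0]],"claw":[60,60,60,60]}'; python3 - <<'E'
from h import *
st(); c,s=np.cos(PL[2]),np.sin(PL[2])
def tp(P): d=(np.array(P[:2])-PL[:2])*1e3; return c*d[0]+s*d[1], -s*d[0]+c*d[1]
print("contact",tp((.5496,-.1285)),"now",tp(env.read_state()["position"]))
show("top",370,140,430,215,7,"t10"); show("side",300,240,410,310,7,"s14")
E
```

```text
position: [0.5496, -0.1284, 0.0144]
ft_force: [-8.0, 1.4, 4.9]
t: 20.72
position: [0.5583, -0.1303, 0.0634]
tcp_rot: [0.148, 1.561, -0.15]
ft_force: [1.4, -1.2, 1.1]
grip_width: 0.0419
t: 21.05
position: [0.6181, -0.1416, 0.059]
tcp_rot: [0.148, 1.565, -0.149]
ft_force: [-0.1, 1.1, -0.3]
grip_width: 0.0652
t 21.05 pos [ 618.1 -141.6   59. ] F [-0.1  1.1 -0.3] w 65.2 q [-0.41  0.68  1.28  0.    1.18 -1.79] 
axes x [ 0.001 -0.    -1.   ] y [ 0.188  0.982 -0.   ] z [ 0.982 -0.188  0.001] yawy 79.16
contact (np.float64(-30.435437823775366), np.float64(40.96454716550768)) now (np.float64(39.311164710304304), np.float64(41.074827712085835))
```

View pics/s14.png

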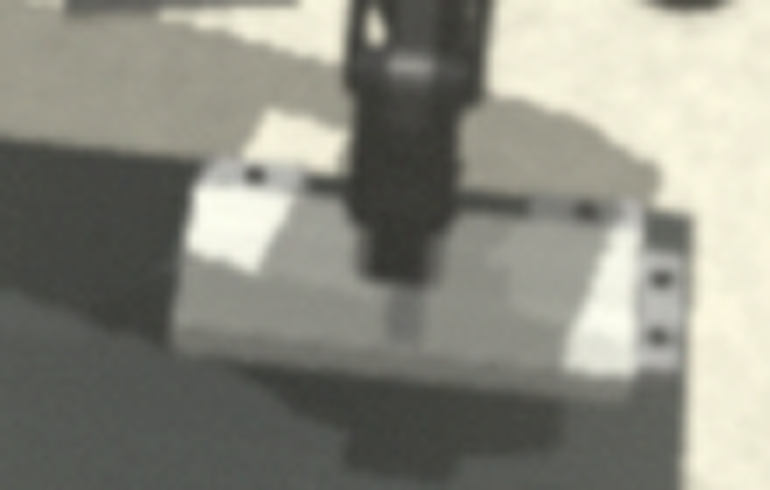

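```bash
python3 -m pendant '{"slide":[[10,-1,0.5],[10,0,0],[7,0,0],[0,0,0]],"delta_rot":[[0.1,0.06,0],[0,0,0],[0,0,0],[0,0,0]],"claw":[60,60,60,60]}'; python3 -m pendant '{"slide":[[2,0,0],[2,0,0],[0,0,0]],"delta_rot":[[0,0,0],[0,0,0],[0,0,0]],"claw":[60,60,60]}'|grep -E "posi|ft";python3 -m pendant '{"slide":[[1.5,0,0],[0,0,0]],"delta_rot":[[0,0,0],[0,0,0]],"claw":[60,60]}'|grep -E "posi|ft"; python3 - <<'E'
from h import *
show("side",300,240,410,310,7,"s15")
E
```

```text
t: 21.48
position: [0.6164, -0.1422, 0.0301]
tcp_rot: [0.151, 1.57, -0.149]
ft_force: [0.4, -0.1, 0.4]
grip_width: 0.0651
position: [0.6177, -0.1426, 0.0283]
ft_force: [0.3, 0.5, -0.3]
position: [0.6178, -0.1426, 0.0269]
ft_force: [-0.9, 0.7, -0.9]
```

View pics/s15.png

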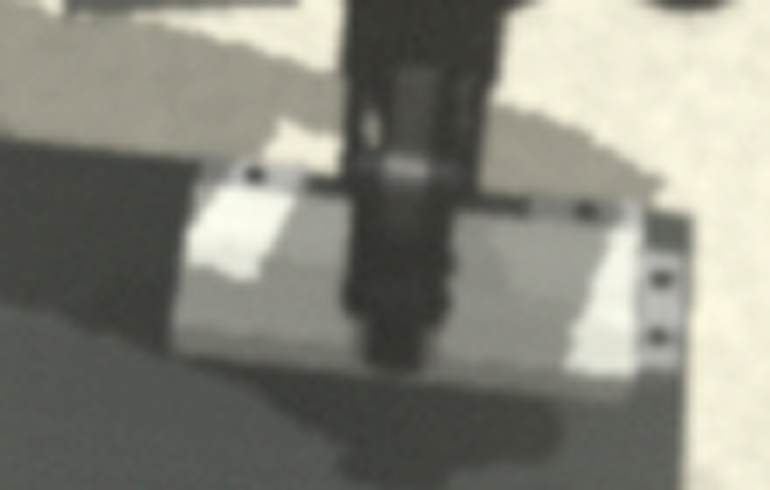

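```bash
python3 -m pendant '{"slide":[[2,0,0],[1.5,0,0],[0,0,0]],"delta_rot":[[0,0,0],[0,0,0],[0,0,0]],"claw":[60,60,60]}'|grep -E "posi|ft";python3 -m pendant '{"slide":[[2,0,0],[0,0,0]],"delta_rot":[[0,0,0],[0,0,0]],"claw":[60,60]}'|grep -E "posi|ft";python3 -m pendant '{"slide":[[2,0,0],[0,0,0]],"delta_rot":[[0,0,0],[0,0,0]],"claw":[60,60]}'|grep -E "posi|ft";python3 -m pendant '{"slide":[[1.5,0,0],[0,0,0]],"delta_rot":[[0,0,0],[0,0,0]],"claw":[60,60]}'|grep -E "posi|ft"
```

```text
position: [0.6176, -0.1425, 0.0231]
ft_force: [0.0, 0.3, 0.1]
position: [0.6176, -0.1425, 0.0211]
ft_force: [0.8, 0.4, 0.1]
position: [0.6176, -0.1425, 0.0191]
ft_force: [0.1, -0.7, -0.4]
position: [0.6177, -0.1426, 0.0177]
ft_force: [-0.5, 0.5, 0.2]
```

```bash
python3 -m pendant '{"slide":[[2,0,0],[2,0,0],[2,0,0],[2,0,0],[0,0,0]],"delta_rot":[[0,0,0],[0,0,0],[0,0,0],[0,0,0],[0,0,0]],"claw":[60,60,60,60,60]}'|grep -E "posi|ft";python3 -m pendant '{"slide":[[2,0,0],[0,0,0]],"delta_rot":[[0,0,0],[0,0,0]],"claw":[60,60]}'|grep -E "posi|ft";python3 -m pendant '{"slide":[[1.5,0,0],[0,0,0]],"delta_rot":[[0,0,0],[0,0,0]],"claw":[60,60]}'|grep -E "posi|ft"; python3 -m pendant '{"slide":[[1.5,0,0],[0,0,0]],"delta_rot":[[0,0,0],[0,0,0]],"claw":[60,60]}'|grep -E "posi|ft"; python3 - <<'E'
from h import *
show("side",300,240,410,310,7,"s16")
E
```

```text
position: [0.6175, -0.1425, 0.0094]
ft_force: [0.3, 0.7, 0.1]
position: [0.6176, -0.1425, 0.0076]
ft_force: [0.2, 0.3, -0.5]
position: [0.6177, -0.1426, 0.0062]
ft_force: [0.3, -0.3, -0.3]
position: [0.6178, -0.1426, 0.0048]
ft_force: [-0.1, -0.4, 0.1]
```

View pics/s16.png

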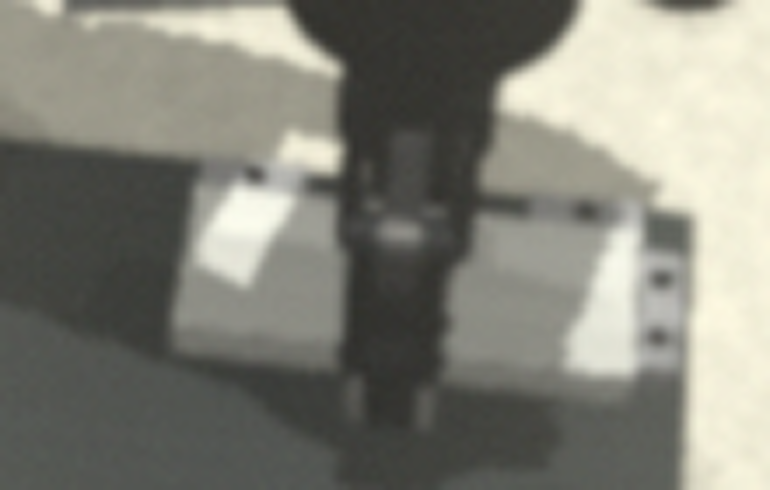

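```bash
python3 -m pendant '{"slide":[[1.5,0,0],[0,0,0]],"delta_rot":[[0,0,0],[0,0,0]],"claw":[60,60]}'|grep -E "posi|ft"; python3 -m pendant '{"slide":[[1.5,0,0],[0,0,0]],"delta_rot":[[0,0,0],[0,0,0]],"claw":[60,60]}'|grep -E "posi|ft"
```

```text
position: [0.6178, -0.1426, 0.0047]
ft_force: [-3.5, 0.6, 10.2]
position: [0.6179, -0.1426, 0.0047]
ft_force: [-7.3, 1.7, 21.4]
```

```bash
python3 -m pendant '{"slide":[[-8.5,0,0],[0,0,0],[0,2,0],[0,2,0],[0,0,0]],"delta_rot":[[0,0,0],[0,0,0],[0,0,0],[0,0,0],[0,0,0]],"claw":[60,60,60,60,60]}'|grep -E "posi|ft";for i in 1; do python3 -m pendant '{"slide":[[0,1,0],[0,0,0]],"delta_rot":[[0,0,0],[0,0,0]],"claw":[60,60]}'|grep -E "posi|ft"; python3 -m pendant '{"slide":[[0,1,0],[0,0,0]],"delta_rot":[[0,0,0],[0,0,0]],"claw":[60,60]}'|grep -E "posi|ft"; done
```

```text
position: [0.6183, -0.1381, 0.0098]
ft_force: [-0.6, 0.2, -0.5]
position: [0.6186, -0.1374, 0.0101]
ft_force: [-0.2, 0.0, -0.8]
position: [0.6189, -0.1366, 0.0103]
ft_force: [0.5, 0.7, -0.2]
```

```bash
for i in 1; do python3 -m pendant '{"slide":[[0,1,0],[0,0,0]],"delta_rot":[[0,0,0],[0,0,0]],"claw":[60,60]}'|grep -E "posi|ft"; python3 -m pendant '{"slide":[[0,1,0],[0,0,0]],"delta_rot":[[0,0,0],[0,0,0]],"claw":[60,60]}'|grep -E "posi|ft"; done
```

```text
position: [0.6191, -0.1356, 0.0104]
ft_force: [-0.6, 0.4, -1.7]
position: [0.6193, -0.1346, 0.0104]
ft_force: [0.2, 0.5, 0.4]
```

```bash
for i in 1; do python3 -m pendant '{"slide":[[0,1,0],[0,0,0]],"delta_rot":[[0,0,0],[0,0,0]],"claw":[60,60]}'|grep -E "posi|ft"; python3 -m pendant '{"slide":[[0,1,0],[0,0,0]],"delta_rot":[[0,0,0],[0,0,0]],"claw":[60,60]}'|grep -E "posi|ft"; done
```

```text
position: [0.6195, -0.1336, 0.0105]
ft_force: [-0.2, 0.3, -0.2]
position: [0.6196, -0.1329, 0.0105]
ft_force: [-0.1, -1.1, 0.6]
```

```bash
for i in 1; do python3 -m pendant '{"slide":[[0,1,0],[0,0,0]],"delta_rot":[[0,0,0],[0,0,0]],"claw":[60,60]}'|grep -E "posi|ft"; python3 -m pendant '{"slide":[[0,1,0],[0,0,0]],"delta_rot":[[0,0,0],[0,0,0]],"claw":[60,60]}'|grep -E "posi|ft"; done;  python3 - <<'E'
from h import *
c,s=np.cos(PL[2]),np.sin(PL[2])
def tp(P): d=(np.array(P[:2])-PL[:2])*1e3; return c*d[0]+s*d[1], -s*d[0]+c*d[1]
print(tp(env.read_state()["position"])); st()
E
```

```text
position: [0.6196, -0.1328, 0.0104]
ft_force: [-2.3, -6.0, 0.1]
position: [0.6197, -0.1327, 0.0105]
ft_force: [-2.9, -9.9, 0.1]
(np.float64(39.16938666837642), np.float64(50.162899268))
t 25.75 pos [ 619.7 -132.7   10.5] F [-2.9 -9.9  0.1] w 65.1 q [-0.4   0.74  1.32 -0.    1.08 -1.77] 
axes x [-0.002 -0.003 -1.   ] y [ 0.19   0.982 -0.003] z [ 0.982 -0.19  -0.001] yawy 79.03
```

```bash
python3 -m pendant '{"slide":[[0,-4,0],[0,-5.4,0],[0,0,0],[0,0,0]],"delta_rot":[[0,0,0],[0,0,0],[0,0,0],[0,0,0]],"claw":[60,60,60,60]}'|grep -E "posi|ft";  python3 - <<'E'
from h import *
c,s=np.cos(PL[2]),np.sin(PL[2])
def tp(P): d=(np.array(P[:2])-PL[:2])*1e3; return c*d[0]+s*d[1], -s*d[0]+c*d[1]
print(tp(env.read_state()["position"])); st()
show("side",300,240,410,310,7,"s17")
E
```

```text
position: [0.6182, -0.1401, 0.0104]
ft_force: [0.2, 0.4, -0.8]
(np.float64(39.15562448403495), np.float64(42.56639001447701))
t 26.08 pos [ 618.2 -140.1   10.4] F [ 0.2  0.4 -0.8] w 65.1 q [-0.41  0.74  1.32  0.    1.08 -1.79] 
axes x [-0.001  0.    -1.   ] y [0.191 0.982 0.   ] z [ 0.982 -0.191 -0.001] yawy 79.02
```

View pics/s17.png

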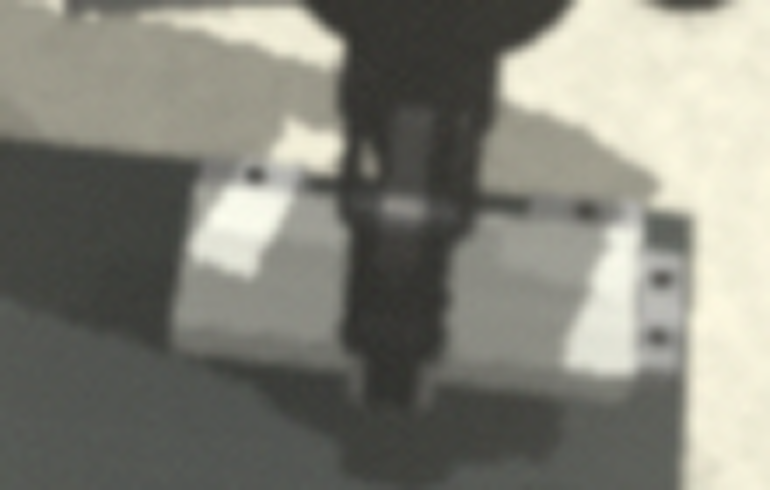

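```bash
python3 -m pendant '{"slide":[[0,0,0],[0,0,0],[0,0,0],[0,0,0],[0,0,0]],"delta_rot":[[0,0,0],[0,0,0],[0,0,0],[0,0,0],[0,0,0]],"claw":[90,140,140,140,140]}' 60; python3 -m pendant '{"slide":[[-2,0,0],[-3,0,0],[-5,0,0],[-5,0,0],[0,0,0]],"delta_rot":[[0,0,0],[0,0,0],[0,0,0],[0,0,0],[0,0,0]],"claw":[140,140,140,140,140]}';python3 - <<'E'
from h import *
show("side",300,220,410,310,7,"s18")
E
```

```text
t: 26.55
position: [0.6182, -0.1404, 0.011]
tcp_rot: [0.149, 1.566, -0.151]
ft_force: [-3.2, -2.5, 6.5]
grip_width: 0.0479
t: 26.97
position: [0.6189, -0.1397, 0.0267]
tcp_rot: [0.151, 1.565, -0.15]
ft_force: [0.2, 0.1, -2.1]
grip_width: 0.0479
```

View pics/s18.png

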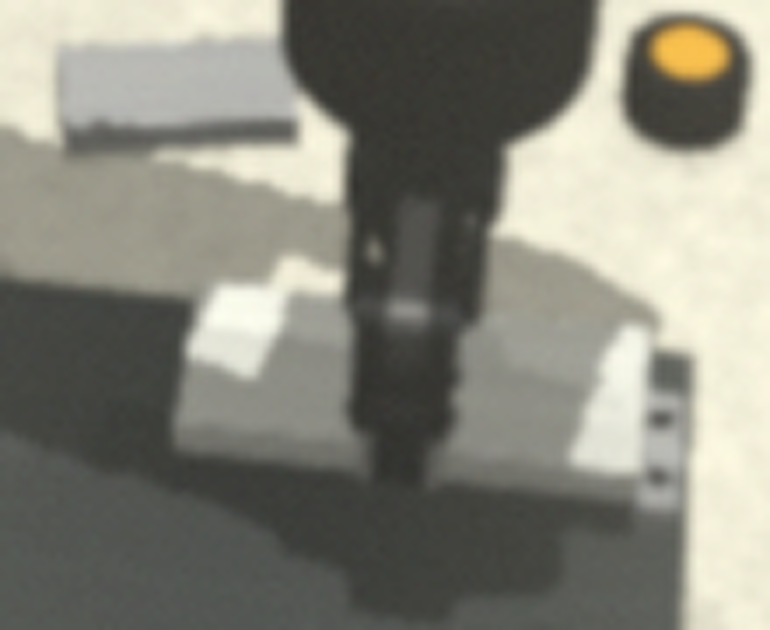

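```bash
python3 -m pendant '{"slide":[[-10,0,0],[-25,0,0],[-35,0,0],[-40,0,0],[-35,0,0]],"delta_rot":[[0,0,0],[0,0,0],[0,0,0],[0,0,0],[0,0,0]],"claw":[140,140,140,140,140]}'; cat >> h.py <<'E'
BED=[.5343,.2177,np.radians(3.95)]
RB=(Ro.from_euler('z',BED[2])*Ro.from_euler('y',-np.pi/6)).as_matrix()
RTB=np.stack([-RB[:,2],RB[:,1],RB[:,0]],1)
def bed_tcp(x,y,z): # TCP for coupon origin at bed mm
    return np.array([BED[0],BED[1],.075])+RB@np.array([x,y,z])/1e3-RTB@np.array([-4.3,0,1.4])/1e3
E
python3 - <<'E'
from h import *
print(np.linalg.det(RTB)); st(); go(bed_tcp(0,0,80),RTB)
E
```

```text
t: 27.43
position: [0.6183, -0.1396, 0.1735]
tcp_rot: [0.15, 1.566, -0.15]
ft_force: [0.2, -0.8, -2.0]
grip_width: 0.0484
1.0
t 27.43 pos [ 618.3 -139.6  173.5] F [ 0.2 -0.8 -2. ] w 48.4 q [-0.41  0.57  1.14  0.    1.44 -1.79] 
axes x [ 0.  0. -1.] y [0.19  0.982 0.   ] z [ 0.982 -0.19   0.   ] yawy 79.07
rot first (deg, tool): [-14.55 -29.83   3.88]  then slide mm: [ -20.   362.2 -101.9]
```

```bash
python3 -m pendant '{"slide":[[0,0,0],[0,0,0],[0,0,0],[0,0,0],[0,0,0]],"delta_rot":[[-2.91,-5.966,0.776],[-2.91,-5.966,0.776],[-2.91,-5.966,0.776],[-2.91,-5.966,0.776],[-2.91,-5.966,0.776]],"claw":[140,140,140,140,140]}'; python3 -m pendant '{"slide":[[-2,33,-9],[-2,33,-9],[-2,33,-9],[-2,33,-9],[-2,33,-9]],"delta_rot":[[0,0,0],[0,0,0],[0,0,0],[0,0,0],[0,0,0]],"claw":[140,140,140,140,140]}'; python3 -m pendant '{"slide":[[-2,33,-9],[-2,33,-9],[-2,33,-9],[-2,33,-9],[-2,33,-9]],"delta_rot":[[0,0,0],[0,0,0],[0,0,0],[0,0,0],[0,0,0]],"claw":[140,140,140,140,140]}';  python3 - <<'E'
from h import *
st(); go(bed_tcp(0,0,80),RTB)
E
```

```text
t: 27.85
position: [0.6181, -0.1396, 0.172]
tcp_rot: [-0.039, 1.043, 0.062]
ft_force: [1.9, 0.6, -2.0]
grip_width: 0.048
t: 28.27
position: [0.5623, 0.0231, 0.1573]
tcp_rot: [-0.035, 1.048, 0.062]
ft_force: [0.8, 0.3, -1.9]
grip_width: 0.0482
t: 28.68
position: [0.5071, 0.1848, 0.1436]
tcp_rot: [-0.035, 1.048, 0.062]
ft_force: [1.7, -0.8, -1.9]
grip_width: 0.048
t 28.68 pos [507.1 184.8 143.6] F [ 1.7 -0.8 -1.9] w 48.0 q [ 0.15  0.3   1.84 -0.09  0.49 -1.42] 
axes x [ 0.498  0.035 -0.867] y [-0.068  0.998  0.001] z [0.865 0.059 0.499] yawy 93.91
rot first (deg, tool): [-0.06 -0.08 -0.01]  then slide mm: [ -1.6  30.9 -10.3]
```

```bash
python3 -m pendant '{"slide":[[0,31,-10],[15,0,0],[20,0,0],[0,0,0],[0,0,0]],"delta_rot":[[-0.06,-0.08,0],[0,0,0],[0,0,0],[0,0,0],[0,0,0]],"claw":[140,140,140,140,140]}';  python3 - <<'E'
from h import *
st(); go(bed_tcp(0,0,45),RTB)
show("side",240,90,380,200,5,"s20"); show("top",190,160,300,280,5,"t20")
E
```

```text
t: 29.1
position: [0.5144, 0.2147, 0.1076]
tcp_rot: [-0.037, 1.049, 0.062]
ft_force: [0.4, -0.1, -1.8]
grip_width: 0.0483
t 29.1 pos [514.4 214.7 107.6] F [ 0.4 -0.1 -1.8] w 48.3 q [ 0.22  0.39  1.83 -0.19  0.41 -1.27] 
axes x [ 0.497  0.034 -0.867] y [-0.069  0.998 -0.   ] z [0.865 0.06  0.498] yawy 93.95
rot first (deg, tool): [ 0.01 -0.13  0.02]  then slide mm: [-2.4  1.6 -0.3]
```

View pics/s20.png

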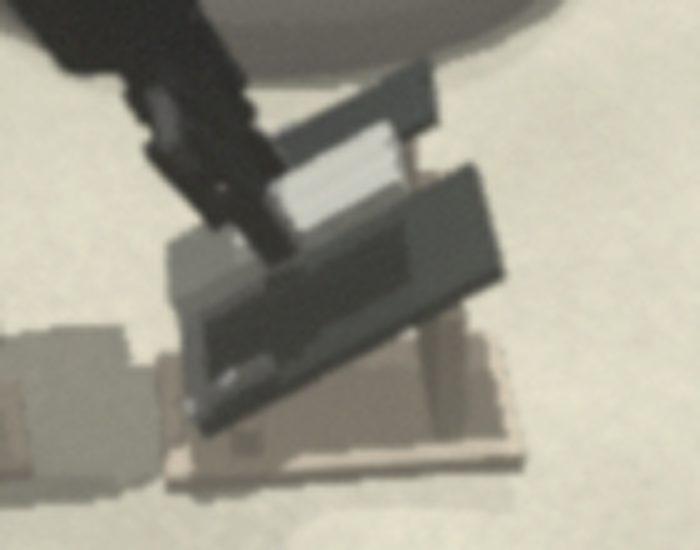

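View pics/t20.png

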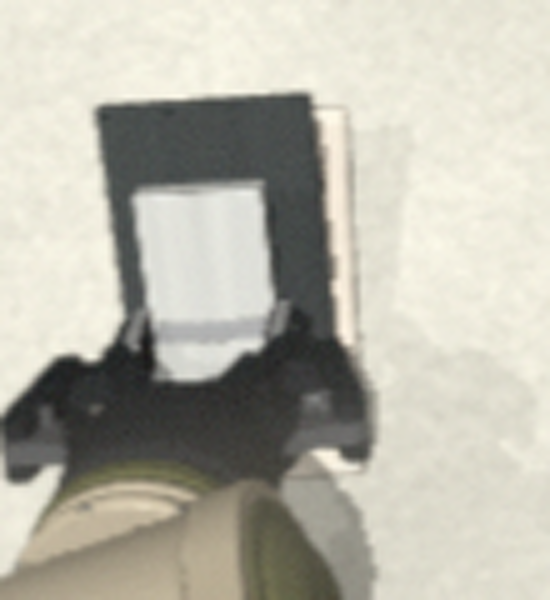

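```bash
python3 -m pendant '{"slide":[[10,1.5,0],[10,0,0],[10,0,0],[0,0,0]],"delta_rot":[[0,-0.1,0],[0,0,0],[0,0,0],[0,0,0]],"claw":[140,140,140,140]}';  python3 - <<'E'
from h import *
st(); go(bed_tcp(0,0,12),RTB)
show("side",260,110,350,190,8,"s21"); show("top",200,165,270,260,6,"t21")
E
```

```text
t: 29.53
position: [0.53, 0.2169, 0.0798]
tcp_rot: [-0.037, 1.048, 0.062]
ft_force: [-0.5, -0.4, -2.5]
grip_width: 0.0483
t 29.53 pos [530.  216.9  79.8] F [-0.5 -0.4 -2.5] w 48.3 q [ 0.22  0.45  1.82 -0.22  0.35 -1.24] 
axes x [ 0.498  0.034 -0.867] y [-0.068  0.998 -0.001] z [0.865 0.06  0.499] yawy 93.92
rot first (deg, tool): [-0.   -0.07  0.05]  then slide mm: [-1.4  0.5 -0. ]
```

View pics/s21.png

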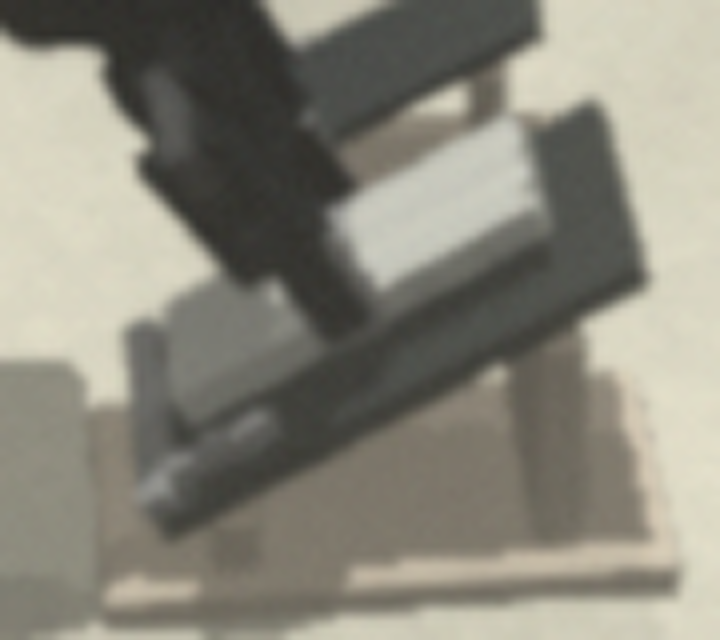

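View pics/t21.png

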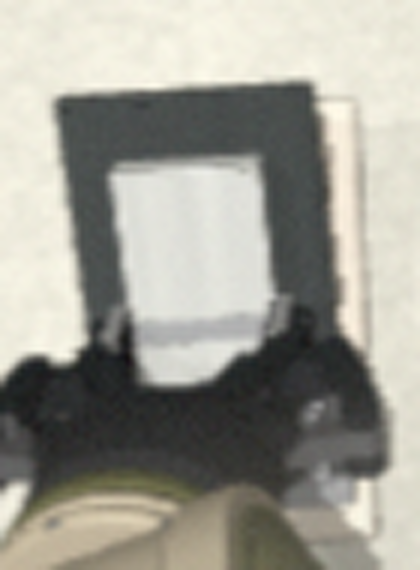

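```bash
python3 -m pendant '{"slide":[[4,0,0],[3,0,0],[0,0,0]],"delta_rot":[[0,-0.07,0.05],[0,0,0],[0,0,0]],"claw":[140,140,140]}'|grep -E "posi|ft"; for i in 1; do python3 -m pendant '{"slide":[[1,0,0],[0,0,0]],"delta_rot":[[0,0,0],[0,0,0]],"claw":[140,140]}'|grep -E "posi|ft"; python3 -m pendant '{"slide":[[1,0,0],[0,0,0]],"delta_rot":[[0,0,0],[0,0,0]],"claw":[140,140]}'|grep -E "posi|ft"; done
```

```text
position: [0.5333, 0.2174, 0.0753]
ft_force: [0.6, 0.6, -1.3]
position: [0.5337, 0.2175, 0.0748]
ft_force: [-0.4, 0.0, -2.2]
position: [0.5342, 0.2176, 0.074]
ft_force: [-0.1, -0.0, -3.6]
```

```bash
python3 - <<'E'
from h import *
st(); go(bed_tcp(0,0,0),RTB)
show("side",260,110,350,190,8,"s22")
E
```

```text
t 30.22 pos [534.2 217.6  74. ] F [-0.1 -0.  -3.6] w 48.0 q [ 0.22  0.47  1.82 -0.22  0.34 -1.24] 
axes x [ 0.501  0.035 -0.865] y [-0.07   0.998  0.   ] z [0.863 0.06  0.502] yawy 93.99
rot first (deg, tool): [ 0.02  0.14 -0.04]  then slide mm: [ 3.5  0.1 -0.8]
```

View pics/s22.png

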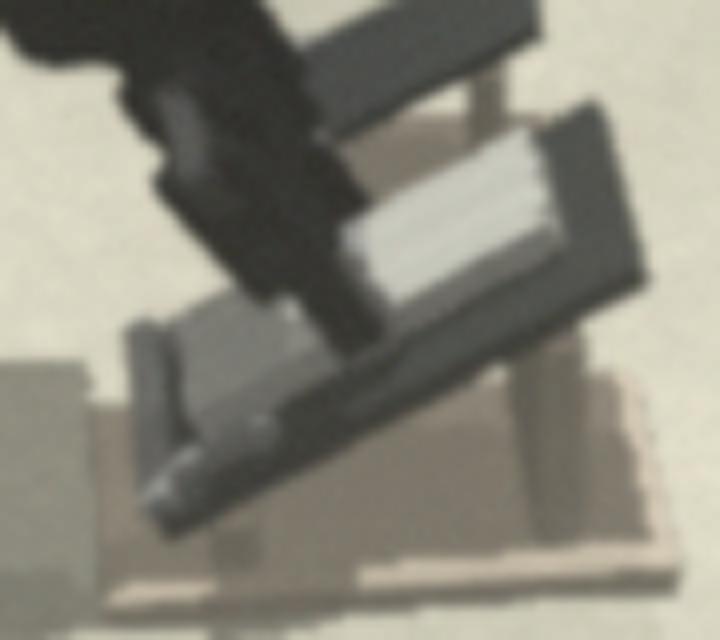

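Nearly down. I'll continue in small steps.

```bash
for i in 1; do python3 -m pendant '{"slide":[[1,0,0],[0,0,0]],"delta_rot":[[0,0,0],[0,0,0]],"claw":[140,140]}'|grep -E "posi|ft"; python3 -m pendant '{"slide":[[1,0,0],[0,0,0]],"delta_rot":[[0,0,0],[0,0,0]],"claw":[140,140]}'|grep -E "posi|ft";  python3 -m pendant '{"slide":[[1,0,0],[0,0,0]],"delta_rot":[[0,0,0],[0,0,0]],"claw":[140,140]}'|grep -E "posi|ft"; done
```

```text
position: [0.5347, 0.2176, 0.073]
ft_force: [0.0, -0.6, -3.0]
position: [0.5352, 0.2176, 0.0721]
ft_force: [0.6, 0.1, -1.9]
position: [0.5354, 0.2177, 0.0717]
ft_force: [-4.3, -1.4, 4.1]
```

```bash
python3 -m pendant '{"slide":[[-0.5,0,-2],[0,0,-2],[0,0,-2],[0,0,-1],[0,0,0]],"delta_rot":[[0,0,0],[0,0,0],[0,0,0],[0,0,0],[0,0,0]],"claw":[140,140,140,140,140]}'|grep -E "posi|ft"; for i in 1; do python3 -m pendant '{"slide":[[0,0,-1],[0,0,0]],"delta_rot":[[0,0,0],[0,0,0]],"claw":[140,140]}'|grep -E "posi|ft"; python3 -m pendant '{"slide":[[0,0,-1],[0,0,0]],"delta_rot":[[0,0,0],[0,0,0]],"claw":[140,140]}'|grep -E "posi|ft"; done; python3 - <<'E'
from h import *
go(bed_tcp(-10,0,0),RTB)
E
```

```text
position: [0.5292, 0.2172, 0.0681]
ft_force: [-1.6, 1.1, 0.5]
position: [0.5285, 0.2172, 0.0678]
ft_force: [-0.3, 0.2, -0.9]
position: [0.5276, 0.2171, 0.0672]
ft_force: [-0.9, 0.3, 0.8]
rot first (deg, tool): [ 0.02  0.13 -0.04]  then slide mm: [ 1.   0.1 -1.7]
```

```bash
for i in 1; do python3 -m pendant '{"slide":[[0,0,-1],[0,0,0]],"delta_rot":[[0,0,0],[0,0,0]],"claw":[140,140]}'|grep -E "posi|ft"; python3 -m pendant '{"slide":[[0,0,-1],[0,0,0]],"delta_rot":[[0,0,0],[0,0,0]],"claw":[140,140]}'|grep -E "posi|ft"; python3 -m pendant '{"slide":[[0,0,-1],[0,0,0]],"delta_rot":[[0,0,0],[0,0,0]],"claw":[140,140]}'|grep -E "posi|ft"; done; python3 - <<'E'
from h import *
st(); go(bed_tcp(-10,0,0),RTB); show("side",260,110,350,190,8,"s23"); show("top",200,165,270,260,6,"t23")
E
```

```text
position: [0.5267, 0.2171, 0.0667]
ft_force: [-0.5, 0.4, 0.3]
position: [0.5258, 0.217, 0.0662]
ft_force: [-0.2, 0.5, -0.4]
position: [0.5254, 0.217, 0.066]
ft_force: [1.5, 0.1, 0.6]
t 32.02 pos [525.4 217.   66. ] F [1.5 0.1 0.6] w 48.2 q [ 0.22  0.48  1.85 -0.25  0.3  -1.2 ] 
axes x [ 0.502  0.036 -0.864] y [-0.07   0.998  0.001] z [0.862 0.06  0.503] yawy 94.0
rot first (deg, tool): [ 0.03  0.19 -0.05]  then slide mm: [1.  0.1 0.9]
```

View pics/s23.png

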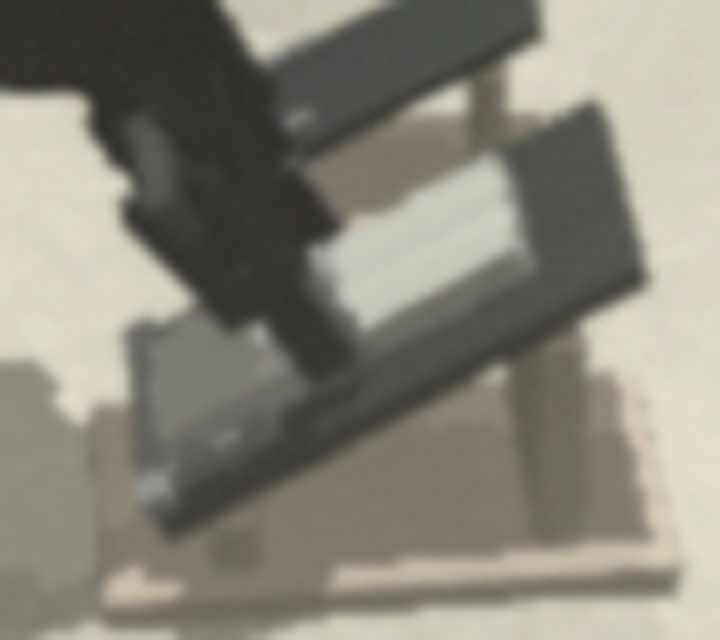

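View pics/t23.png

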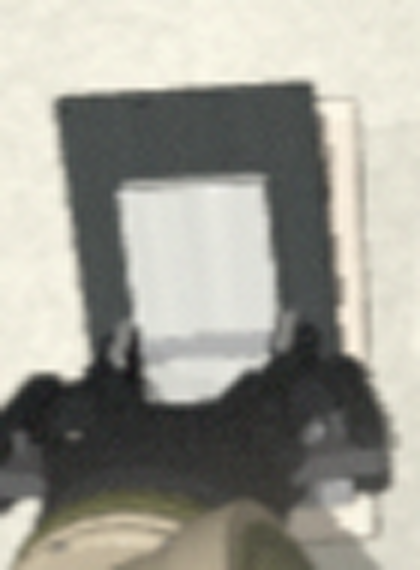

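```bash
python3 -m pendant '{"slide":[[0,0,-1],[0,0,0]],"delta_rot":[[0,0,0],[0,0,0]],"claw":[140,140]}'|grep -E "posi|ft"; python3 -m pendant '{"slide":[[0.7,0,0],[0,0,0]],"delta_rot":[[0,0,0],[0,0,0]],"claw":[140,140]}'|grep -E "posi|ft"
```

```text
position: [0.5253, 0.217, 0.066]
ft_force: [5.0, -0.8, 1.9]
position: [0.5254, 0.217, 0.0659]
ft_force: [-0.1, -2.3, 9.7]
```

```bash
python3 -m pendant '{"slide":[[-0.5,0,0.4],[0,0,0],[0,0,0],[0,0,0],[0,0,0]],"delta_rot":[[0,0,0],[0,0,0],[0,0,0],[0,0,0],[0,0,0]],"claw":[140,140,85,60,60]}'; python3 -m pendant '{"slide":[[0,0,0],[-5,0,0],[-10,0,0],[-25,0,0],[-35,0,0]],"delta_rot":[[0,0,0],[0,0,0],[0,0,0],[0,0,0],[0,0,0]],"claw":[60,60,60,60,60]}';python3 -m pendant '{"slide":[[-35,0,0],[-35,0,0],[-35,0,0],[0,0,0]],"delta_rot":[[0,0,0],[0,0,0],[0,0,0],[0,0,0]],"claw":[60,60,60,60]}'; python3 - <<'E'
from h import *
st(); show("side",260,110,350,190,8,"s24"); show("top",200,165,270,260,6,"t24")
E
```

```text
t: 32.87
position: [0.5237, 0.2168, 0.0645]
tcp_rot: [-0.036, 1.047, 0.063]
ft_force: [1.5, -0.7, -0.5]
grip_width: 0.0654
t: 33.28
position: [0.486, 0.2139, 0.1296]
tcp_rot: [-0.036, 1.048, 0.063]
ft_force: [-0.4, 0.5, 0.5]
grip_width: 0.065
t: 33.62
position: [0.4332, 0.2111, 0.2272]
tcp_rot: [-0.034, 1.035, 0.066]
ft_force: [0.9, 0.8, 0.0]
grip_width: 0.0649
t 33.62 pos [433.2 211.1 227.2] F [0.9 0.8 0. ] w 64.9 q [ 0.26  0.08  1.82 -0.14  0.71 -1.3 ] 
axes x [ 0.509  0.038 -0.86 ] y [-0.071  0.997  0.003] z [0.858 0.06  0.51 ] yawy 94.08
```

View pics/s24.png

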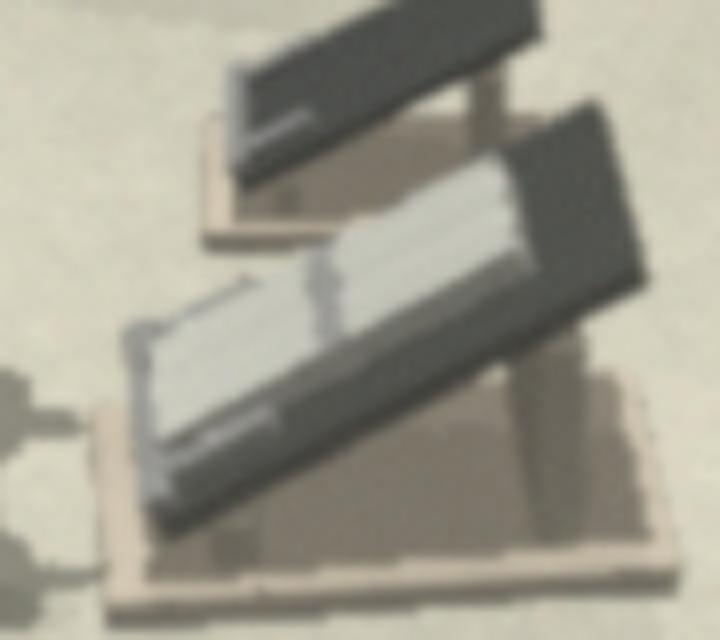

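View pics/t24.png

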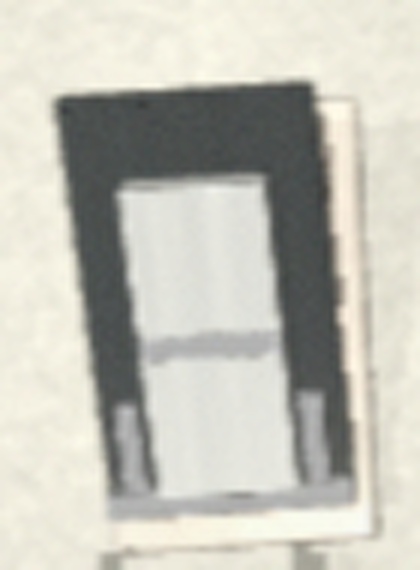

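```bash
python3 - <<'E'
from h import *
T=lambda u:S(u,6,(200,165))
o=[("top",[60,25,12],T((117,184))),("top",[60,-25,12],T((268,175))),("top",[-60,-25,12],T((297,487))),("top",[-60,25,12],T((152,495)))]
p,r=pose_fit(o,.075-.005,[.52,.21,0.07],np.pi/6); print(p,np.degrees(p[2]),r.round(1)); print("laid exp",np.array([BED[0],BED[1],.075])+RB@[-.01,0,0])
show("top",130,40,480,280,2,"t25")
E
```

```text
[0.52673375 0.21678252 0.05253927] 3.0102786693610435 [ 0.4  0.1 -0.6  0.6 -0.5 -0.2  0.6 -0.5]
laid exp [0.52566032 0.21710343 0.07      ]
```

View pics/t25.png

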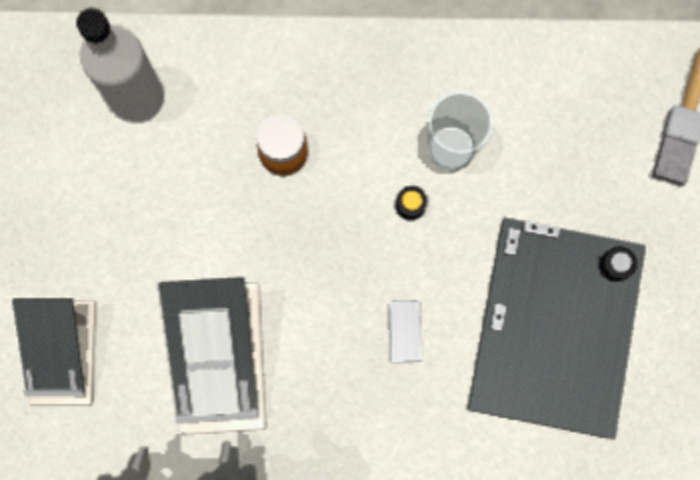

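The coupon lies within about 1 mm of the laid point, and nothing else has moved. I'm handing the job in.

```bash
python3 -c "
from plant import env
env.sign_off(); print(env.read_state()['t'])"
```

```text
the job is handed in; nothing more can be done
the job is handed in; nothing more can be done
```

The coupon is on the largest viewing rest. It lies flat between the cheeks with its lower end against the ledge, seam face up, and the gripper is well clear. I handed the job in at about 34 s of the 59 s allowed; no verdict was reported.

**Squaring:** I pushed the coupon along the plate with the open fingertips, then pushed its end against the end stop (about 8 N). I pushed it sideways onto both side stops (about 10 N). I gripped it there across its width and lifted it straight up.

**Laying:** I lowered it along the slope's normal until it touched, slid it down to the ledge (about 5 N), released it and backed off.

**Last checks:**
- **Position:** the final camera fit puts the coupon within about 1 mm of the laid point. Its heading came out about 1° off my estimate of the bed's, which is about as well as I can pick corners.
- **Bystanders:** the offcut, both mounts, the beaker and the jar look unmoved.

**Things that disagreed:**
- **Fingertip height:** the tips sat 4 to 17 mm behind the reported TCP (depending on opening), not 19 mm ahead as described. My first push passed above the coupon, so I found the real height by light touches: three on the plate and one on the coupon's top, up to about 30 N.
- **Cameras:** the two cameras differed by 2 to 6 mm in y. Contact with the stops and the ledge settled it.

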